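Set up a batch of brass tubes in the saw jig

TASK

Set up the saw jig for cutting a batch: draw the saw guide right back to its parked end and flip the hinged stop down across the grooves, then lay every brass tube from the tray into the jig, one to a groove, and push each one along until its end is snug against the stop. Then slide the saw guide over them until it clicks fully home, and finally flip the stop back up out of the saw's way, leaving the tubes where they were set and the other things on the bench undisturbed.

Things in the scene. Friction and masses are not known exactly. Their poses are not given: they have to be found in the camera images.
- saw_jig: the saw jig, a fixed flat aluminium plate 320 x 240 mm, 15 mm thick. Origin on its underside, midway across; the plate reaches from x = -150 to +170 mm, z up. Its four grooves run along its x axis; tubes travel in them towards +x, where the flip stop is hinged; the saw guide is parked at the -x end. Side rails at y = +-111 mm carry the guide
- groove_mid (a point): mid point of the groove area, on the plate at jig x = 0, y = 0, z = 15 mm, axes as the jig's. Groove centre lines at y = -72, -24, 24 and 72 mm; each groove is 22 mm wide, floor at jig z = 15 mm, between 5 mm high lands (tops at z = 20 mm) that run from x = -140 to 85 mm; beyond that the plate is plain
- stop_line (a point): point on the plate at jig x = 100, y = 0, z = 15 mm, axes as the jig's: when the stop is down its flat face crosses all four grooves in this point's y-z plane, reaching from 5 to 15 mm above the plate
- stop_flag (a joint): flip stop hinge, rad: 0 = fully down on its own rest, across the grooves; grows as it swings up and over towards the jig's +x; 1.7 = fully up, leaning back. Axis along the jig's y at jig x = 155, z = 28 mm. Light (under 0.15 N m); it falls by its own weight to the end it leans to, tipping over near 1.15 rad. Tubes pushed on it do not lift it
- stop_bar_handle (a point): middle of the stop's black finger bar, 12 mm thick, 90 mm long along the jig's y, on two posts 72 mm apart, 69 mm from the hinge axis; jig x = 120, z = 88 mm stop down, x = 219, z = 55 mm up. The 10 mm square, 190 mm long stop bar is then upright at x = 158, z = 78 mm. Fingertips between the posts, 55 to 65 mm up, can push the finger bar over to +x, or the raised stop bar to -x
- saw_guide (a joint): slide of the saw guide, m: 0 = parked at the jig's -x end, grows towards +x, 0.150 = fully home over the cut line at its end stop. Starts part-way, 0.04 to 0.12. Moves with 1 to 2 N; from about 0.136 a spring plunger at the side resists with up to 8 N, gives way by 0.145, then snaps the guide home and holds it (about 8 N to pull out)
- guide_grip (a point): middle of the guide's wooden grip, 72 mm up: an upright block 14 mm thick along the jig's x, 70 mm long along y, from 49 to 83 mm above the work surface; jig x = -126 mm parked, +24 mm home. The guide is a grey bridge over all grooves, from 9 mm behind to 31 mm ahead (+x) of this point, underside 39 mm up: tubes in the grooves pass 6 mm beneath it
- tube110: square brass tube, 18 x 18 mm, 110 mm long, about 109 g. Origin at its very centre, x along its length; both ends and all sides are alike. May be absent. Lying in a groove its centre is at jig z = 24 mm; against the stop its centre is at jig x = 45 mm. At the start it lies in the tray (tray floor 4 mm, lip 10 mm above the work surface)
- tube125: square brass tube, 18 x 18 mm, 125 mm long, about 124 g. Origin at its very centre, x along its length; both ends and all sides are alike. May be absent. Lying in a groove its centre is at jig z = 24 mm; against the stop its centre is at jig x = 37.5 mm. At the start it lies in the tray (tray floor 4 mm, lip 10 mm above the work surface)
- tube140: square brass tube, 18 x 18 mm, 140 mm long, about 139 g. Origin at its very centre, x along its length; both ends and all sides are alike. May be absent. Lying in a groove its centre is at jig z = 24 mm; against the stop its centre is at jig x = 30 mm. At the start it lies in the tray (tray floor 4 mm, lip 10 mm above the work surface)
- tube150: square brass tube, 18 x 18 mm, 150 mm long, about 148 g. Origin at its very centre, x along its length; both ends and all sides are alike. May be absent. Lying in a groove its centre is at jig z = 24 mm; against the stop its centre is at jig x = 25 mm. At the start it lies in the tray (tray floor 4 mm, lip 10 mm above the work surface)
- mallet: bystander: wooden mallet lying beyond the work, 205 mm long, 45 mm high; origin under the handle
- bench_block: bystander: flat steel bench block 75 x 75 x 19 mm; origin under its centre
- jar: bystander: amber glass jar with a lid, 64 mm across, 65 mm high; origin under its centre
Things that resemble listed ones, but are neither listed nor needed, are in the scene too. Leave any blue look-alike of the tube125 alone. Leave any turquoise look-alike of the tube110 alone.

How it is judged:
By the outcome, as a careful person would: the job done as asked, in the order asked, and still so for the second after the job is handed in, with the robot touching nothing.
Of tube110, tube125, tube140, tube150 only 3 to 4 are there at a start; the rules pass over those that are not, and their reading is None.
At some moment in a run one of tube110, tube125, tube140, tube150 may be knocked a few centimetres aside while the robot is not near it.
Once in a run the grip may slacken for a moment while it holds something.
It also fails if it takes over 210 s, if anything falls off the work surface, if the arm or the gripper's body presses on something with over 40 N, if the wrist force passes 120 N, or if a joint passes its speed limit or range.

ROBOT

A 7-joint arm with a two-finger parallel gripper is mounted at the origin on the work surface. World frame = base frame: x ahead of the robot, y to its left, z up, the work surface at z = 0. Lengths are in m, angles in rad, forces in N, time in s.
With the tool pointing down it reaches from about 0.375 to 0.925 m from the base axis. Payload 3.1 kg.
Tool frame: the origin (TCP) lies midway between the tips of the shut fingers; the grasp point (between the pads) lies 19 mm behind it; y points along the fingers, z is the direction in which the jaws open and shut, and the axes are right-handed (so a half turn about y gives the same grasp; the last joint's range is limited). The gripper opens to 85 mm and grips with 20 to 120 N. Pads are 22 mm wide; open, the fingers measure 114 mm over their backs; the gripper's body (76 mm by 85 mm) begins 54 mm behind the grasp point. The pads swing forward as they close: fully open they stand 13 mm farther back than shut.
Start: joints at [-0.098, 0.383, 0.044, 1.598, -0.018, 1.161, -0.05], TCP at [0.65, 0, 0.231] pointing down, gripper open.
Joint ranges: [-2.61, 2.61], [-0.41, 2.15], [-1.48, 1.57], [0, 2.5], [-1.57, 4.71], [0.05, 1.97], [-2.85, 2.85]. Speed limits (rad/s): [2.79, 2.79, 3.14, 3.14, 3.14, 3.14, 3.14].

INTERFACE

Orientations are given as a rotation vector (axis times angle).
In Python, from workcell import get_obs, camera, finish_job, outline_of gives the robot as it stands.
- The arm moves only by the tool servo_tool, never from a script. Its argument "plan" is one flat list of numbers, 7 for each row, row after row: the turn, a rotation vector about the tool's x, y, z normalised to -1 to 1, where 1 is 0.12 rad, then the shift along the tool's x, y, z normalised to -1 to 1, where 1 is 25 mm, then the opening, from -1 (shut) to 1 (fully open). A call has 1 to 10 rows; each row shifts and turns the commanded pose from where the row before left it, along the tool's axes as they then stand; what a row does not reach is not made up. A row lasts 1/12 s, in which the tool goes at most 41.7 mm and 7.16 degrees, less where a joint would pass 70% of its speed; a pose out of reach is approached as far as the arm can. A call with a number of a shift or a turn outside -1 to 1 is refused whole. A call with a gripper value outside its range is refused whole. The fingers move at their own pace and stop on an object; "grip_force" is the grip in N (left out, the last holds). Time passes only in rows, so rows that do not move let the fingers close. It gives the time, the measured TCP pose, the force and the opening at its end, in the units of the state.
- get_obs(): the state, without advancing time (a new reading comes with each control period).
- camera(name): name is "scene" or "side" or "wrist"; returns a dict with "frame" (480x640x3 uint8, red, green, blue), "fov_y" (degrees; the focal length in pixels is half the picture's height over the tangent of half this angle, whatever the lens; pixels are square), "cx", "cy" (the principal point, pixels), "R" (3x3) and "t" (3): a world point X has camera coordinates R X + t. Camera axes: x right, y down, z forward; pixel columns grow to the right and rows downward; lengths in m; the calibration is good to about 2 mm. A picture is of the moment at which its call begins. There is no depth.
- finish_job(): hands the job in, once; it reports no verdict.
Trained networks look in the newest picture that a camera, given by its name, has taken for a name from the list of things; names that differ only in an ending like _2 or _b are one class to them, and where a whole thing is asked for, a point or a joint stands for the part that bears it (a point fixed in the world has none). Each returns a list of dicts, best first, with "conf" (0 to 1); they miss things now and then, are a little off and sometimes report something else, mostly with a low value. They report only what shows in the picture. A call takes as long as a camera call. They do not tell look-alikes from the thing itself.
- outline_of(camera, thing): "pixels" (480x640 bool, what is visible of it) and "bbox" ([left, top, right, bottom] in pixels, round what is visible of it).
The state is a dict: "time": time; "q": joint angles; "qvel": joint speeds; "joint_efforts": joint torques, N m; "ee_pos": TCP position; "eef_rot": TCP orientation; "ft_force": force on the tool from outside, world axes, zero at the start; "torque": the same for the moment, N m; "width": finger opening in m.
Only numpy, scipy, OpenCV 4.12 (cv2) and the standard library are available. Lean on these libraries where they do the work, as an engineer would, in place of code of your own. Each camera call takes 0.05 s, during which the arm holds its last target.

## Working session

There is one attempt and no reset: what is moved stays moved. The work goes in short steps, Python scripts to look and compute and a tool call to move; the robot and the scene stay as the last step left them, time stands still between calls to the robot, and variables do not carry over. Pictures are saved under pics/ and viewed, and the job is handed in when it is done.

Besides the shell and the picture viewer there is one more tool, called after ">>>" as name(argument=value, ...) on one line, values as JSON. servo_tool: Moves the arm, as the interface text tells. Scaled input: -1 to 1 covers 25 mm each way for a shift and 0.12 rad each way for a turn. Its arguments: {"type":"object","properties":{"plan":{"type":"array","items":{"type":"number"}},"grip_force":{"type":"number"}},"required":["plan"]}

```bash
ls; mkdir -p pics
cat > look.py <<'E'
import sys,cv2,numpy as np
from workcell import *
def snap(cam,name):
    c=camera(cam); cv2.imwrite(f'pics/{name}.png',c['frame'][:,:,::-1]); return c
E
python3 - <<'E'
from look import *
o=get_obs(); print({k:np.round(v,3).tolist() for k,v in o.items()})
for n in ['scene','side','wrist']:
    c=snap(n,n+'0'); print(n,c['fov_y'],c['cx'],c['cy'],np.round(c['R'],3).tolist(),np.round(c['t'],3).tolist())
    np.save(f'{n}.npy',{k:c[k] for k in c},allow_pickle=True)
E
```

```text
pics
{'time': 0.0, 'q': [-0.098, 0.384, 0.044, 1.6, -0.018, 1.161, -0.05], 'qvel': [-0.0, -0.0, -0.001, 0.0, 0.0, -0.0, -0.001], 'joint_efforts': [-0.001, -43.347, 1.024, -24.951, 0.011, 0.011, -0.0], 'ee_pos': [0.649, -0.0, 0.23], 'eef_rot': [-1.211, 1.211, -1.208], 'ft_force': [0.076, 0.407, -0.65], 'torque': [0.037, -0.017, 0.002], 'width': 0.085}
scene 48.01672198039375 321.38492559306667 239.94532904869442 [[0.169, 0.986, 0.01], [0.791, -0.13, -0.597], [-0.587, 0.109, -0.802]] [-0.132, -0.386, 1.709]
side 54.77656706934571 319.78146806724516 239.30362855604102 [[0.993, -0.115, 0.019], [-0.058, -0.625, -0.779], [0.101, 0.772, -0.627]] [-0.538, 0.129, 0.918]
wrist 62.7721189014224 321.6416762886927 238.89781391633997 [[1.0, 0.001, -0.003], [0.001, -0.95, 0.312], [-0.003, -0.312, -0.95]] [-0.649, -0.041, 0.38]
```

View pics/scene0.png

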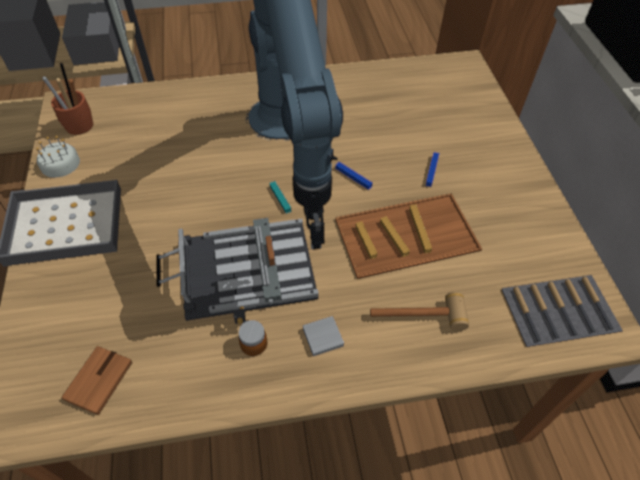

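View pics/side0.png

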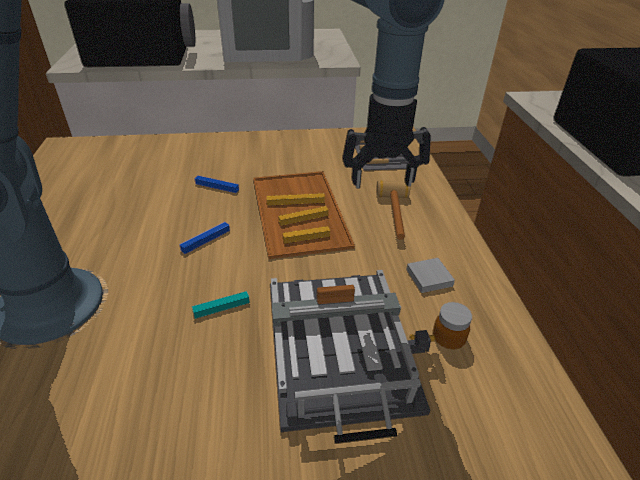

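View pics/wrist0.png

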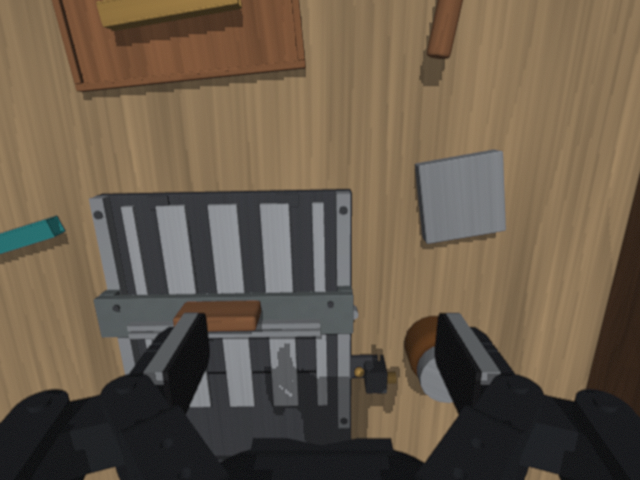

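Run:
```python
from look import *
for n,(a,b,c,d) in {'scene':(150,180,350,330),'side':(180,160,480,450),'wrist':(80,170,400,470)}.items():
    im=cv2.imread(f'pics/{n}0.png')[b:d,a:c]; s=min(800/im.shape[1],600/im.shape[0]); print(n,s)
    cv2.imwrite(f'pics/{n}0c.png',cv2.resize(im,None,fx=s,fy=s,interpolation=cv2.INTER_CUBIC))
for n in ['scene','side','wrist']:
    camera(n)
    for th in ['saw_jig','saw_guide','stop_flag','tube110','tube125','tube140','tube150']:
        for r in outline_of(n,th): print(n,th,round(r['conf'],2),np.round(r['bbox']).tolist(),r['pixels'].sum())
```

```text
scene 4.0
side 2.0689655172413794
wrist 2.0
scene saw_jig 0.75 [157.0, 227.0, 192.0, 301.0] 945
scene saw_jig 0.71 [155.0, 218.0, 318.0, 327.0] 11541
scene saw_guide 0.9 [253.0, 215.0, 282.0, 306.0] 1411
scene stop_flag 0.55 [157.0, 228.0, 190.0, 303.0] 981
scene tube110 0.97 [380.0, 217.0, 408.0, 251.0] 403
scene tube110 0.86 [356.0, 221.0, 378.0, 258.0] 337
scene tube110 0.79 [412.0, 209.0, 433.0, 253.0] 422
scene tube110 0.62 [271.0, 183.0, 292.0, 211.0] 274
scene tube110 0.54 [336.0, 162.0, 375.0, 190.0] 349
scene tube110 0.51 [426.0, 153.0, 440.0, 189.0] 184
scene tube125 0.97 [380.0, 217.0, 408.0, 251.0] 403
scene tube125 0.86 [356.0, 221.0, 378.0, 258.0] 337
scene tube125 0.79 [412.0, 209.0, 433.0, 253.0] 422
scene tube125 0.62 [271.0, 183.0, 292.0, 211.0] 274
scene tube125 0.54 [336.0, 162.0, 375.0, 190.0] 349
scene tube125 0.51 [426.0, 153.0, 440.0, 189.0] 184
scene tube140 0.97 [380.0, 217.0, 408.0, 251.0] 403
scene tube140 0.86 [356.0, 221.0, 378.0, 258.0] 337
scene tube140 0.79 [412.0, 209.0, 433.0, 253.0] 422
scene tube140 0.62 [271.0, 183.0, 292.0, 211.0] 274
scene tube
[... 1590 characters left out ...]
e tube150 0.81 [175.0, 223.0, 231.0, 252.0] 558
side tube150 0.72 [278.0, 205.0, 329.0, 226.0] 496
side tube150 0.63 [285.0, 230.0, 328.0, 243.0] 437
side tube150 0.57 [269.0, 194.0, 327.0, 208.0] 538
wrist saw_jig 0.98 [89.0, 187.0, 396.0, 463.0] 54773
wrist saw_guide 0.84 [90.0, 287.0, 357.0, 339.0] 10573
wrist tube110 0.93 [96.0, 0.0, 237.0, 32.0] 2932
wrist tube110 0.9 [1.0, 214.0, 66.0, 254.0] 1341
wrist tube125 0.93 [96.0, 0.0, 237.0, 32.0] 2932
wrist tube125 0.9 [1.0, 214.0, 66.0, 254.0] 1341
wrist tube140 0.93 [96.0, 0.0, 237.0, 32.0] 2932
wrist tube140 0.9 [1.0, 214.0, 66.0, 254.0] 1341
wrist tube150 0.93 [96.0, 0.0, 237.0, 32.0] 2932
wrist tube150 0.9 [1.0, 214.0, 66.0, 254.0] 1341
```

View pics/scene0c.png

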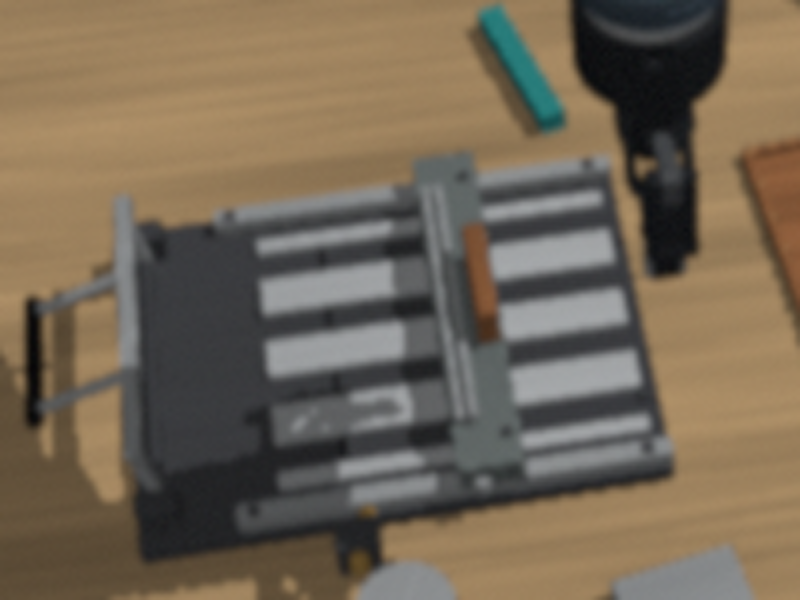

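View pics/side0c.png

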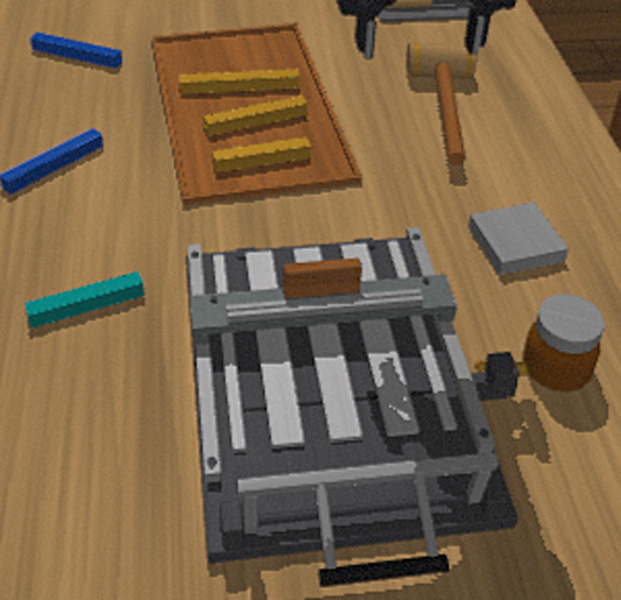

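View pics/wrist0c.png

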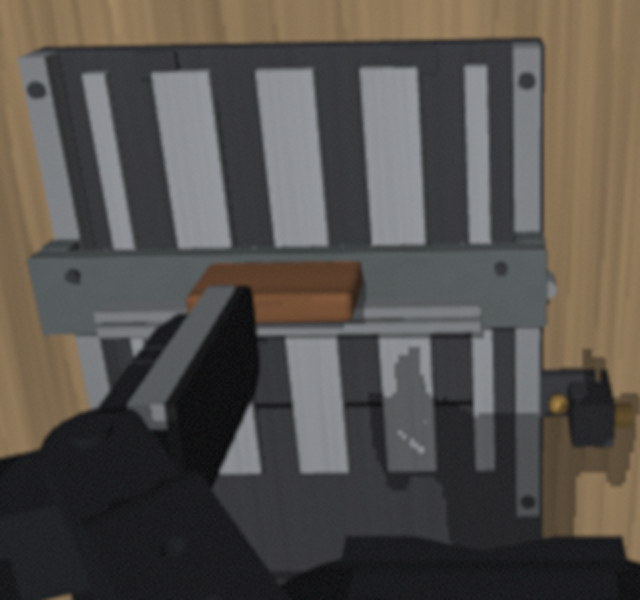

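```bash
cat >> look.py <<'E'
from scipy.optimize import least_squares
from scipy.spatial.transform import Rotation as Rot
def proj(c,X):
    X=np.atleast_2d(X); p=X@np.asarray(c['R']).T+np.asarray(c['t']); f=240/np.tan(np.radians(c['fov_y'])/2)
    return np.c_[c['cx']+f*p[:,0]/p[:,2],c['cy']+f*p[:,1]/p[:,2]]
def ray(c,uv,z):
    f=240/np.tan(np.radians(c['fov_y'])/2); uv=np.atleast_2d(uv).astype(float)
    d=np.c_[(uv[:,0]-c['cx'])/f,(uv[:,1]-c['cy'])/f,np.ones(len(uv))]@np.asarray(c['R'])
    o=-np.asarray(c['R']).T@np.asarray(c['t']); s=(z-o[2])/d[:,2]; return o+s[:,None]*d
def jw(p,X):  # jig->world
    X=np.atleast_2d(X)/1000.; c,s=np.cos(p[2]),np.sin(p[2])
    return np.c_[p[0]+c*X[:,0]-s*X[:,1],p[1]+s*X[:,0]+c*X[:,1],X[:,2]]
def wj(p,W):
    W=np.atleast_2d(W); c,s=np.cos(p[2]),np.sin(p[2]); d=W[:,:2]-p[:2]
    return np.c_[c*d[:,0]+s*d[:,1],-s*d[:,0]+c*d[:,1],W[:,2]]*1000
E
python3 - <<'E'
from look import *
P={'wrist':(2,(80,170),[(-140,-61,152,72),(-140,-35,210,70),(-140,-13,256,70),(-140,13,312,68),(-140,35,360,67),(-140,61,418,66),(85,13,348,472),(85,-13,303,473),(85,35,387,471),(85,61,437,471),(85,-35,262,474)]),
'scene':(4,(150,180),[(-140,-61,612,228),(-140,-35,615,263),(-140,-13,626,288),(-140,13,632,322),(-140,35,640,350),(-140,61,643,386),(85,-61,257,278),(85,-35,262,315),(85,-13,263,342),(85,13,268,378)]),
'side':(600/290,(180,160),[(85,-61,272,447),(85,-35,303,442),(85,-13,327,440),(85,13,360,437),(85,35,390,436),(85,61,418,433),(-140,-61,246,252),(-140,-35,272,250)])}
C={n:np.load(n+'.npy',allow_pickle=True).item() for n in P}
def res(p,names):
    r=[]
    for n in names:
        s,o,L=P[n]; L=np.array(L,float)
        uv=L[:,2:]/s+o
        W=ray(C[n],uv,.020); r.append((W-jw(p,np.c_[L[:,:2],20*np.ones(len(L))]))[:,:2].ravel())
    return np.concatenate(r)*1000
for names in (['wrist'],['scene'],['side'],list(P)):
    q=least_squares(res,[.65,-.2,-1.57],args=(names,)); print(names,np.round(q.x,4),'rms',np.sqrt(np.mean(q.fun**2)).round(2))
np.save('jig.npy',q.x)
p=q.x
R=Rot.from_rotvec(get_obs()['eef_rot']).as_matrix(); print(R.round(2))
# guide grip top corners z=83 in wrist/scene/side
for n,uv in {'wrist':[(208,263),(361,262),(350,300)],'scene':[(463,225),(482,224),(497,332),(480,338)],'side':[(285,265),(361,260)]}.items():
    s,o,_=P[n]; print(n,wj(p,ray(C[n],np.array(uv)/s+o,.083)).round(1).tolist())
import itertools
for n in ['scene','side']:
    camera(n); seen=[]
    for r in outline_of(n,'tube110'):
        m=r['pixels'].astype(np.uint8); (c,wh,a)=cv2.minAreaRect(cv2.findNonZero(m)); b=cv2.boxPoints((c,wh,a))
        w=ray(C[n],[c],.013)[0]; bw=ray(C[n],b,.013); e=[np.linalg.norm(bw[0]-bw[1]),np.linalg.norm(bw[1]-bw[2])]; i=int(np.argmax(e)); d=bw[i+1]-bw[i]
        print(n,np.round(w,3),np.round(e,3),'ang',np.degrees(np.arctan2(d[1],d[0])).round(1))
for t in ['mallet','jar','bench_block']:
    for n in ['scene','side']:
        camera(n)
        for r in outline_of(n,t)[:1]: print(t,n,r['conf'],r['bbox'],ray(C[n],[(r['bbox'][0]+r['bbox'][2])/2,(r['bbox'][1]+r['bbox'][3])/2],.02).round(3))
E
```

```text
['wrist'] [ 0.5609 -0.1425 -1.5506] rms 0.6
['scene'] [ 0.5585 -0.1405 -1.5516] rms 1.64
['side'] [ 0.5602 -0.1449 -1.5636] rms 1.09
['wrist', 'scene', 'side'] [ 0.5597 -0.1425 -1.5533] rms 1.88
[[ 0. -0.  1.]
 [-1.  0.  0.]
 [-0. -1. -0.]]
wrist [[-74.4, -21.5, 83.0], [-73.9, 41.0, 83.0], [-56.5, 35.3, 83.0]]
scene [[-47.3, -35.1, 83.0], [-58.8, -33.8, 83.0], [-57.1, 47.4, 83.0], [-46.6, 49.9, 83.0]]
side [[-54.3, -32.5, 83.0], [-52.8, 35.8, 83.0]]
scene [0.523 0.162 0.013] [0.027 0.119] ang 9.4
scene [ 0.339 -0.041  0.013] [0.028 0.125] ang 16.6
scene [0.301 0.409 0.013] [0.135 0.017] ang 153.6
scene [0.509 0.312 0.013] [0.028 0.164] ang -1.3
scene [0.523 0.238 0.013] [0.028 0.135] ang 14.8
scene [0.289 0.177 0.013] [0.033 0.131] ang 38.9
scene [0.776 0.004 0.013] [0.081 0.083] ang 6.0
side [0.292 0.171 0.013] [0.132 0.039] ang 39.2
side [0.512 0.309 0.013] [0.155 0.047] ang -1.8
side [ 0.341 -0.045  0.013] [0.114 0.037] ang 18.3
side [0.527 0.16  0.013] [0.115 0.045] ang 10.1
side [0.307 0.399 0.013] [0.052 0.135] ang -26.7
side [0.525 0.235 0.013] [0.133 0.048] ang 13.1
mallet scene 0.67 [368.6, 292.0, 470.1, 326.5] [[0.751 0.24  0.02 ]]
mallet side 0.69 [378.2, 179.9, 410.6, 242.8] [[0.755 0.223 0.02 ]]
jar scene 0.89 [241.1, 321.4, 269.6, 358.3] [[ 0.766 -0.15   0.02 ]]
jar side 0.57 [432.9, 304.6, 472.5, 346.7] [[ 0.775 -0.149  0.02 ]]
bench_block scene 0.68 [303.8, 317.3, 345.0, 357.4] [[0.786 0.006 0.02 ]]
bench_block side 0.72 [406.9, 261.3, 452.0, 292.7] [[ 0.771 -0.016  0.02 ]]
```

>>> servo_tool(plan=[0,-0.15,0,0.84,0.5,-0.61,-1,0,0,0,0.84,0.8,-0.61,-1,0,0,0,0.84,0.8,-0.61,-1,0,0,0,0.84,0.8,-0.61,-1,0,0,0,0.84,0.8,-0.61,-1,0,0,0,0.84,0.8,-0.61,-1,0,0,0,0,0,0,-1,0,0,0,0,0,0,-1])

```text
time: 2.82
ee_pos: [0.5578, -0.1296, 0.1172]
eef_rot: [-1.219, 1.202, -1.198]
ft_force: [1.3, 1.2, 0.0]
width: 0.0001
```

```bash
cat >> look.py <<'E'
JP=np.array([0.5603,-0.1425,-1.5520])
def st():
    o=get_obs(); R=Rot.from_rotvec(o['eef_rot']).as_matrix()
    print('t',round(o['time'],2),'jig',wj(JP,o['ee_pos']).round(1).tolist(),'w',np.round(o['ee_pos'],4).tolist(),'xaxis yaw',np.degrees(np.arctan2(R[1,0],R[0,0])).round(2),'down',R[:,1].round(3),'F',np.round(o['ft_force'],1),'wid',round(o['width'],4),'q7',round(o['q'][6],2))
E
python3 -c "
from look import *
st(); snap('wrist','w1'); snap('scene','s1')"
```

```text
t 2.82 jig [[-12.9, -2.2, 117.2]] w [0.5578, -0.1296, 0.1172] xaxis yaw -89.23 down [-0.004 -0.    -1.   ] F [1.3 1.2 0. ] wid 0.0001 q7 0.2
```

View pics/w1.png

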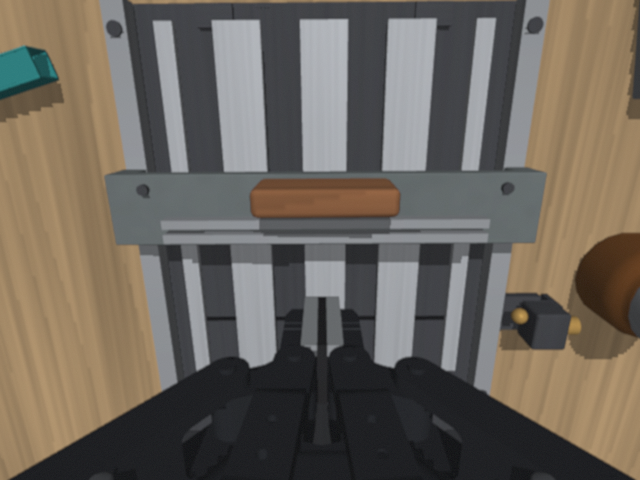

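>>> servo_tool(plan=[0,-0.05,0,0,1,0.08,-1,0,0,0,0,0.9,0,-1,0,0,0,-0.3,0.3,0,-1,0,0,0,-0.5,0,0,-1,0,0,0,-0.5,0,0,-1,0,0,0,-0.5,0,0,-1,0,0,0,-0.5,0,0,-1,0,0,0,-0.5,0,0,-1,0,0,0,-0.4,0,0,-1,0,0,0,-0.2,0,0,-1])

```text
time: 3.75
ee_pos: [0.5615, -0.039, 0.0649]
eef_rot: [-1.219, 1.188, -1.189]
ft_force: [0.1, -0.4, 1.4]
width: -0.0003
```

```bash
python3 -c "
from look import *
st()"
```

```text
t 3.75 jig [[-103.4, 3.1, 64.9]] w [0.5615, -0.039, 0.0649] xaxis yaw -88.44 down [ 0.002  0.001 -1.   ] F [ 0.1 -0.4  1.4] wid -0.0003 q7 0.05
```

>>> servo_tool(plan=[0,0,0,-0.1,0,-0.08,-1,0,0,0,-0.08,0,0,-1,0,0,0,-0.08,0,0,-1,0,0,0,0,0,0,-1])

```text
time: 4.08
ee_pos: [0.5584, -0.0361, 0.064]
eef_rot: [-1.22, 1.192, -1.192]
ft_force: [-0.3, -0.1, 0.4]
width: -0.0003
```

```bash
python3 -c "
from look import *
st(); snap('scene','s2')
import cv2
im=cv2.imread('pics/s2.png')[170:330,150:350]; cv2.imwrite('pics/s2c.png',cv2.resize(im,None,fx=4,fy=3.75,interpolation=2))"
```

```text
t 4.08 jig [[-106.4, 0.1, 64.0]] w [0.5584, -0.0361, 0.064] xaxis yaw -88.67 down [ 0.  0. -1.] F [-0.3 -0.1  0.4] wid -0.0003 q7 0.04
```

View pics/s2c.png

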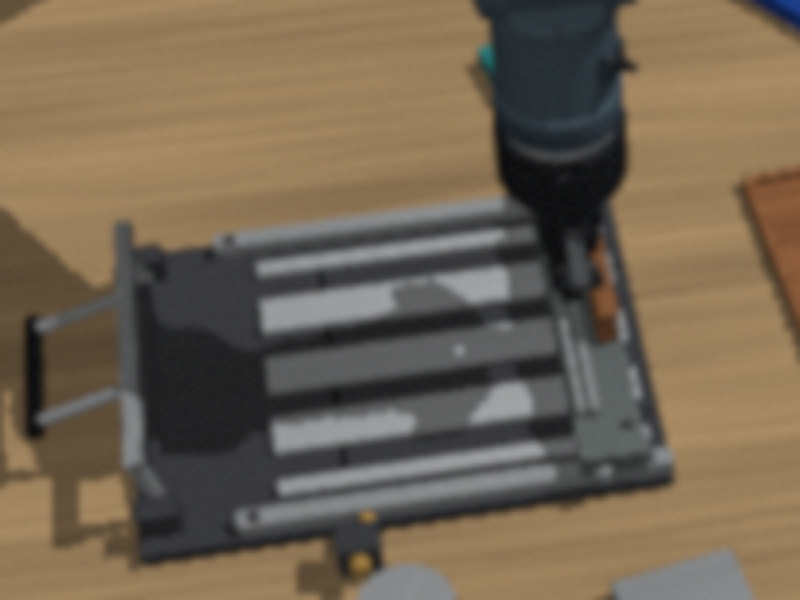

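>>> servo_tool(plan=[0,0,0,-0.1,0,0,-1,0,0,0,-0.1,0,0,-1,0,0,0,0,0,0,-1])

```text
time: 4.38
ee_pos: [0.5579, -0.0348, 0.0637]
eef_rot: [-1.223, 1.191, -1.196]
ft_force: [0.6, -5.3, 0.7]
width: 0.0004
```

>>> servo_tool(plan=[0,0,0,-0.15,0,0,-1,0,0,0,0,0,0,-1])

```text
time: 4.55
ee_pos: [0.5579, -0.0347, 0.0637]
eef_rot: [-1.224, 1.191, -1.201]
ft_force: [0.6, -10.5, -0.4]
width: -0.0001
```

>>> servo_tool(plan=[0,0,0,0.6,0,0,-1,0,0.1,0,1,-0.6,0,-1,0,0,0,1,-0.8,0,-1,0,0,0,1,-0.8,0,-1,0,0,0,1,-0.6,0,-1,0,0,0,1,0,0,-1,0,0,0,1,0,0,-1,0,0,0,1,0,0,-1,0,0,0,1,0,0,-1,0,0,0,1,0,0,-1])

```text
time: 5.38
ee_pos: [0.5609, -0.2675, 0.1333]
eef_rot: [-1.214, 1.202, -1.199]
ft_force: [1.1, -0.4, 0.4]
width: 0.0002
```

>>> servo_tool(plan=[0,0,0,1,0,0,-1,0,0,0,1,0,0,-1,0,0,0,0.3,0,0,-1,0,0,0,0,0,0,-1])

```text
time: 5.72
ee_pos: [0.5606, -0.3277, 0.1334]
eef_rot: [-1.214, 1.205, -1.205]
ft_force: [0.0, -0.1, -0.7]
width: 0.0
```

```bash
python3 -c "
from look import *
st(); snap('scene','s3'); snap('side','d3'); snap('wrist','w3')
import cv2
im=cv2.imread('pics/s3.png')[170:330,130:330]; cv2.imwrite('pics/s3c.png',cv2.resize(im,None,fx=4,fy=3.75,interpolation=2))"
```

```text
t 5.72 jig [[185.2, -3.2, 133.4]] w [0.5606, -0.3277, 0.1334] xaxis yaw -89.62 down [-0.001 -0.001 -1.   ] F [ 0.  -0.1 -0.7] wid 0.0 q7 0.54
```

View pics/d3.png

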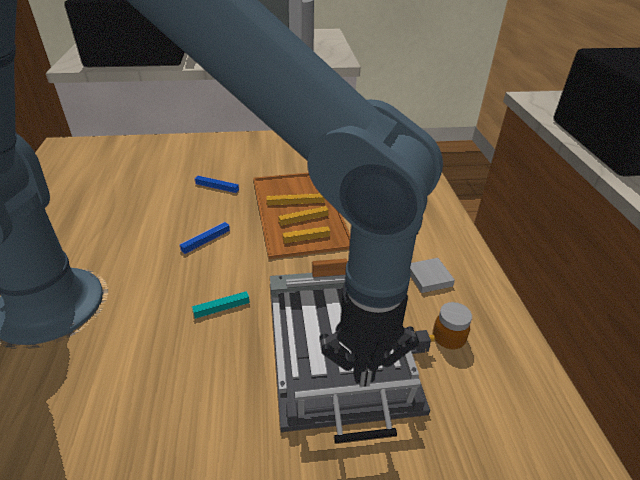

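View pics/w3.png

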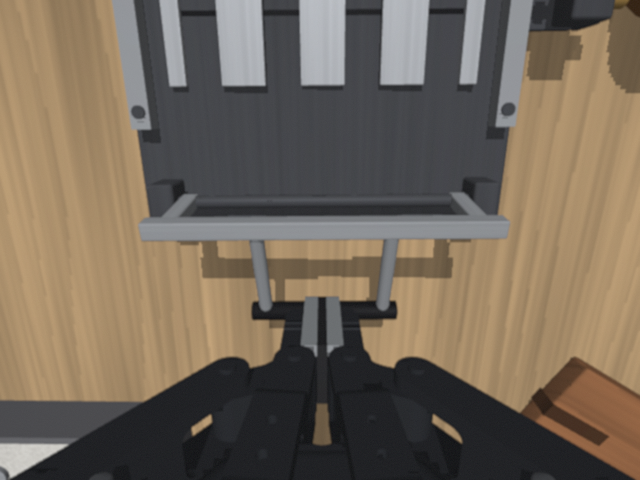

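>>> servo_tool(plan=[0,0,0,0.08,1,0.1,-1,0,0,0,0,1,0,-1,0,0,0,0,0.9,0,-1,0,0,0,0,0,0,-1,0,0,0,-0.4,0,0,-1,0,0,0,-0.4,0,0,-1,0,0,0,-0.4,0,0,-1,0,0,0,0,0,0,-1])

```text
time: 6.53
ee_pos: [0.5664, -0.2921, 0.0629]
eef_rot: [-1.213, 1.196, -1.197]
ft_force: [0.5, 0.8, 0.2]
width: 0.0002
```

```bash
python3 -c "
from look import *
st(); snap('side','d4')
import cv2
im=cv2.imread('pics/d4.png')[260:460,220:480]; cv2.imwrite('pics/d4c.png',cv2.resize(im,None,fx=3,fy=3,interpolation=2))"
```

```text
t 6.53 jig [[149.7, 3.3, 62.9]] w [0.5664, -0.2921, 0.0629] xaxis yaw -89.06 down [ 0.003  0.002 -1.   ] F [0.5 0.8 0.2] wid 0.0002 q7 0.51
```

View pics/d4c.png

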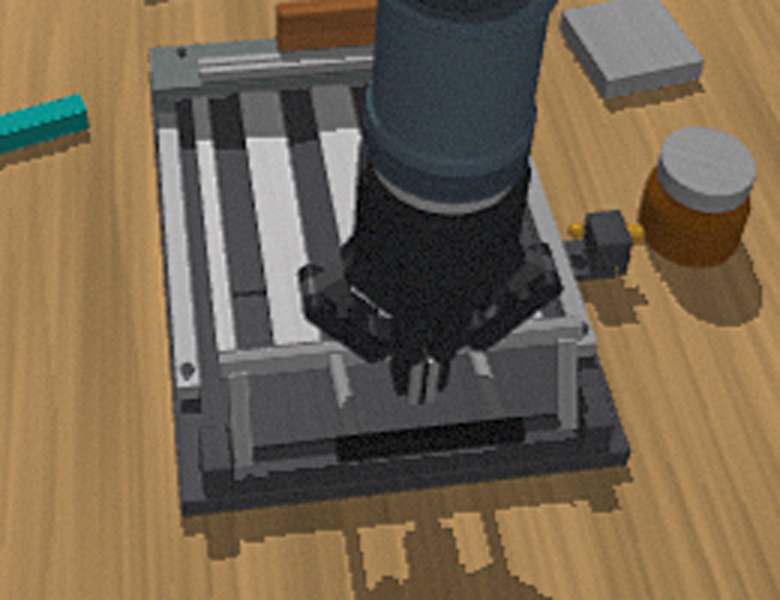

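Moving as expected. Continue to jig x ≈ 95.

>>> servo_tool(plan=[0,0,0,-0.4,0,-0.1,-1,0,0,0,-0.4,0,0,-1,0,0,0,-0.4,0,0,-1,0,0,0,-0.4,0,0,-1,0,0,0,-0.4,0,0,-1,0,0,0,-0.3,0,0,-1,0,0,0,0,0,0,-1,0,0,0,0,0,0,-1])

```text
time: 7.25
ee_pos: [0.5613, -0.2381, 0.0612]
eef_rot: [-1.216, 1.199, -1.199]
ft_force: [0.1, 0.0, 0.1]
width: -0.0002
```

```bash
python3 -c "
from look import *
st(); snap('side','d5')
import cv2
im=cv2.imread('pics/d5.png')[260:460,220:480]; cv2.imwrite('pics/d5c.png',cv2.resize(im,None,fx=3,fy=3,interpolation=2))"
```

```text
t 7.25 jig [[95.6, -0.8, 61.2]] w [0.5613, -0.2381, 0.0612] xaxis yaw -89.21 down [-0.  0. -1.] F [0.1 0.  0.1] wid -0.0002 q7 0.42
```

View pics/d5c.png

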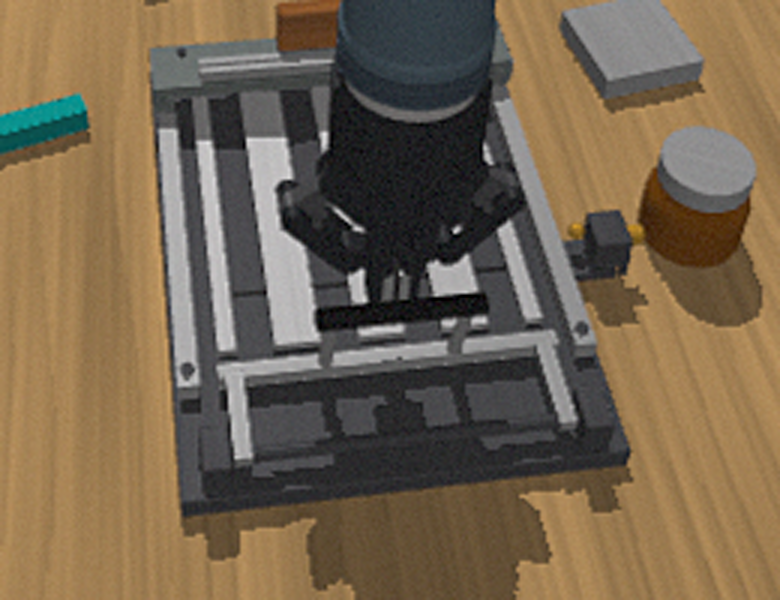

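>>> servo_tool(plan=[0,0,0,-0.3,-0.8,0,1,0,0,0,-1,-1,-0.15,1,0,0,0,-1,-1,-0.15,1,0,0,0,-1,-1,-0.15,1,0,0,0,-1,-1,-0.15,1,0,0,0,-1,-1,-0.15,1,0,0,0,-1,-1,-0.15,1,0,0,0,-1,-0.8,-0.15,1,0,0,0,-1,0,-0.15,1,0,0,0,-1,0,-0.15,1])

```text
time: 8.13
ee_pos: [0.5259, -0.0071, 0.2539]
eef_rot: [-1.21, 1.198, -1.205]
ft_force: [-0.7, 0.6, 0.1]
width: 0.0851
```

>>> servo_tool(plan=[0,0,0,-1,0,-0.2,1,0,0,0,-1,0,-0.2,1,0,0,0,-1,0,-0.2,1,0,0,0,-1,0,-0.2,1,0,0,0,-1,0,-0.2,1,0,0,0,-1,0,-0.2,1,0,0,0,-1,0,-0.2,1,0,0,0,-1,0,-0.2,1,0,0,0,-1,0,-0.2,1,0,-1,0,0,0,0,1])

```text
time: 8.97
ee_pos: [0.4752, 0.2235, 0.2517]
eef_rot: [-1.269, 1.107, -1.102]
ft_force: [-0.6, 1.2, -0.1]
width: 0.0852
```

>>> servo_tool(plan=[0,-1,0,0,0,0,1,0,-1,0,0,0,0,1,0,-1,0,0,0,0,1,0,-1,0,0,0,0,1,0,-1,0,0,0,0,1,0,-1,0,0,0,0,1,0,-1,0,0,0,0,1,0,-1,0,0,0,0,1,0,-1,0,0,0,0,1,0,-1,0,0,0,0,1])

```text
time: 9.8
ee_pos: [0.4776, 0.2162, 0.2513]
eef_rot: [-1.563, 0.184, -0.185]
ft_force: [-0.8, 0.3, 0.4]
width: 0.0854
```

>>> servo_tool(plan=[0,-1,0,0,0,0,1,0,-1,0,0,0,0,1,0,0,0,0,0,0,1,0,0,0,0,0,0,1])

```text
time: 10.13
ee_pos: [0.4774, 0.2165, 0.2513]
eef_rot: [-1.571, 0.003, -0.003]
ft_force: [0.2, 0.1, -0.5]
width: 0.0856
```

```bash
python3 -c "
from look import *
st(); snap('wrist','w6'); snap('side','d6')"
```

```text
t 10.13 jig [[-360.5, -76.2, 251.3]] w [0.4774, 0.2165, 0.2513] xaxis yaw -0.21 down [ 0. -0. -1.] F [ 0.2  0.1 -0.5] wid 0.0856 q7 1.03
```

View pics/w6.png

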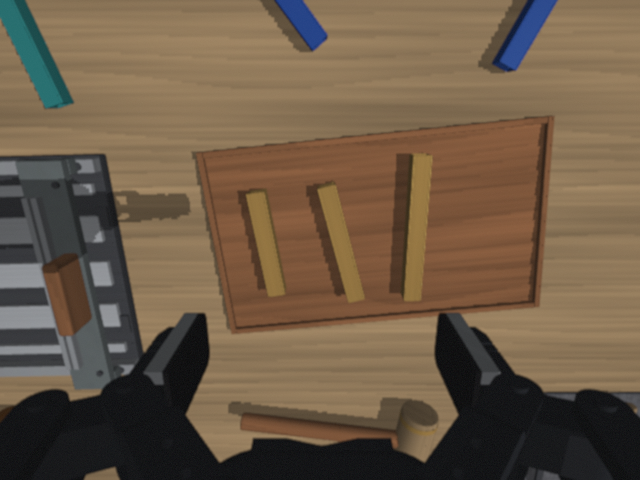

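View pics/d6.png

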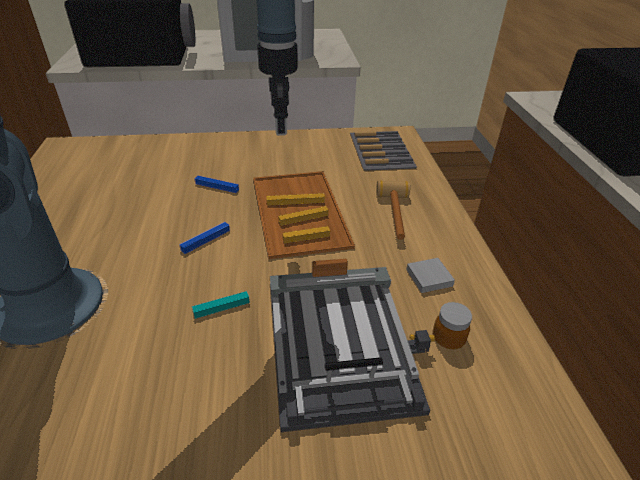

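```bash
cat >> look.py <<'E'
def tubes(z=.0215,name='wrist',lo=(18,110,90),hi=(32,255,255),minpx=600,show=True):
    c=camera(name); hsv=cv2.cvtColor(c['frame'],cv2.COLOR_RGB2HSV)
    m=cv2.inRange(hsv,np.array(lo),np.array(hi)); m=cv2.morphologyEx(m,cv2.MORPH_OPEN,np.ones((3,3)))
    out=[]
    for k in cv2.findContours(m,cv2.RETR_EXTERNAL,cv2.CHAIN_APPROX_NONE)[0]:
        if cv2.contourArea(k)<minpx: continue
        w=ray(c,k[:,0,:],z)[:,:2].astype(np.float32)*1000
        (ce,wh,a)=cv2.minAreaRect(w); b=cv2.boxPoints((ce,wh,a)); e=[np.linalg.norm(b[1]-b[0]),np.linalg.norm(b[2]-b[1])]; i=int(np.argmax(e)); d=b[i+1]-b[i]
        ang=np.degrees(np.arctan2(d[1],d[0])); ang=(ang+90)%180-90
        px=k[:,0,:].mean(0)
        print('px',px.round(),'c',np.round(ce,1),'LxW',np.round(max(e),1),np.round(min(e),1),'ang',round(ang,1)); out.append((ce,max(e),min(e),ang))
    return out
E
python3 -c "
from look import *
tubes()
for r in outline_of('wrist','tube110'): print(round(r['conf'],2),np.round(r['bbox']))
"
```

```text
px [266. 242.] c [526.  161.7] LxW 111.3 20.3 ang 8.6
px [340. 242.] c [526.  236.1] LxW 126.5 18.1 ang 14.7
px [416. 227.] c [511.7 310.2] LxW 150.2 17.9 ang -0.0
0.96 [495.   2. 557.  74.]
0.88 [244. 189. 285. 298.]
0.85 [  0.   0.  70. 106.]
0.79 [316. 184. 364. 305.]
0.63 [399. 153. 431. 300.]
0.59 [275.   0. 324.  49.]
```

>>> servo_tool(plan=[0,0,0,0.97,0,0.39,0.18,0,0,0,0.97,0,0.39,0.18,0,-1,0,0,1,0,0.18,0,-1,0,0,1,0,0.18,0,-0.17,0,0,1,0,0.18,0,0,0,0,1,0,0.18,0,0,0,0,1,0,0.18,0,0,0,0,1,0,0.18,0,0,0,0,1,0,0.18,0,0,0,0,0.6,0,0.18], grip_force=80)

```text
time: 11.17
ee_pos: [0.5237, 0.236, 0.0584]
eef_rot: [-1.562, -0.201, 0.207]
ft_force: [0.1, -0.6, 0.3]
width: 0.0505
```

>>> servo_tool(plan=[0,0,0,0,0,0,0.18,0,0,0,0,0,0,0.18])

```text
time: 11.33
ee_pos: [0.5246, 0.2367, 0.0604]
eef_rot: [-1.562, -0.203, 0.207]
ft_force: [-0.0, -0.2, 0.3]
width: 0.0501
```

```bash
python3 -c "
from look import *
st(); tubes(); snap('wrist','w7')"
```

```text
t 11.33 jig [[-379.8, -28.6, 60.4]] w [0.5246, 0.2367, 0.0604] xaxis yaw 14.96 down [-0.002 -0.001 -1.   ] F [-0.  -0.2  0.3] wid 0.0501 q7 1.2
px [320. 268.] c [526.5 236.5] LxW 125.3 17.7 ang 14.7
px [488. 245.] c [494.9 310.4] LxW 113.3 17.9 ang 0.0
px [173. 232.] c [526.3 163.2] LxW 110.9 22.3 ang 8.7
```

View pics/w7.png

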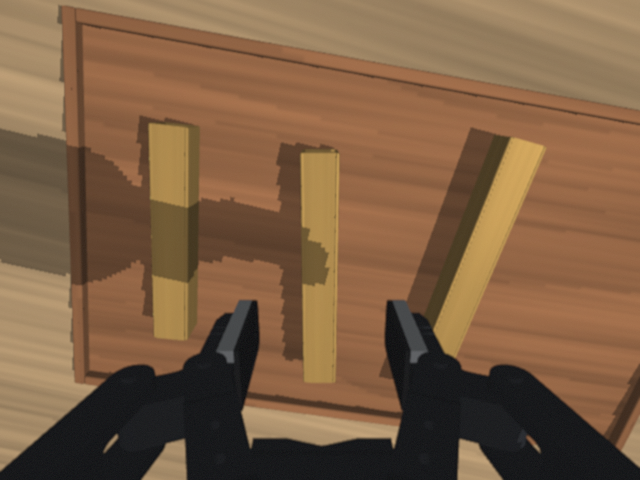

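>>> servo_tool(plan=[0,0,0,0.08,0.9,0,0.18,0,0,0,0,0.9,0,0.18,0,0,0,0,0.16,0,0.18,0,0,0,0,0,0,-0.8,0,0,0,0,0,0,-1,0,0,0,0,0,0,-1,0,0,0,0,0,0,-1,0,0,0,0,0,0,-1])

```text
time: 12.1
ee_pos: [0.5287, 0.2382, 0.0145]
eef_rot: [-1.56, -0.208, 0.203]
ft_force: [-1.5, -1.6, 6.8]
width: 0.0152
```

```bash
python3 -c "
from look import *
st()"
```

```text
t 12.1 jig [[-381.2, -24.5, 14.5]] w [0.5287, 0.2382, 0.0145] xaxis yaw 14.98 down [ 0.003  0.001 -1.   ] F [-1.5 -1.6  6.8] wid 0.0152 q7 1.18
```

```bash
python3 -c "
from look import *
st(); snap('wrist','w8'); snap('side','d8')
im=cv2.imread('pics/d8.png')[130:280,220:420]; cv2.imwrite('pics/d8c.png',cv2.resize(im,None,fx=4,fy=4,interpolation=2))"
```

```text
t 12.1 jig [[-381.2, -24.5, 14.5]] w [0.5287, 0.2382, 0.0145] xaxis yaw 14.98 down [ 0.003  0.001 -1.   ] F [-1.5 -1.6  6.8] wid 0.0152 q7 1.18
```

View pics/w8.png

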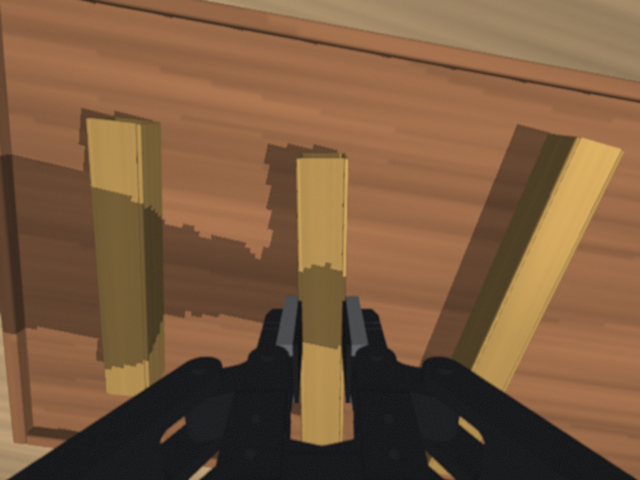

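View pics/d8c.png

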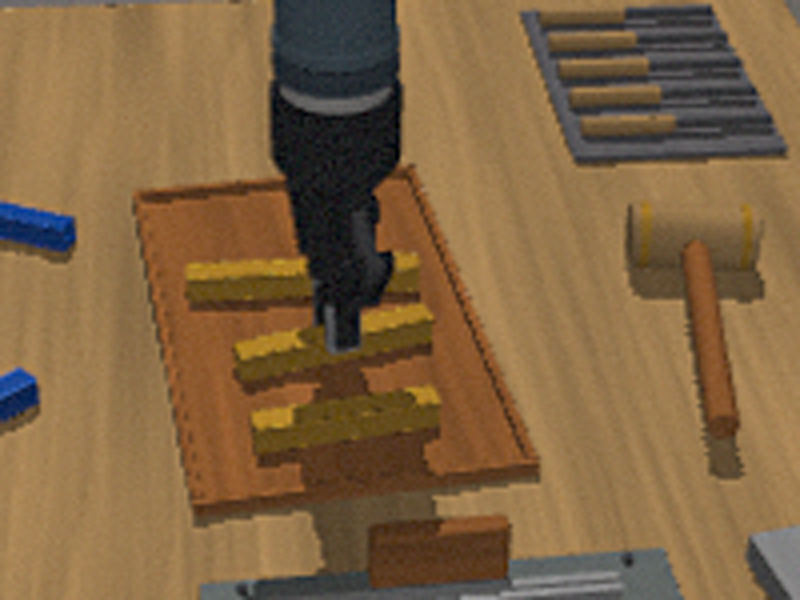

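>>> servo_tool(plan=[0,0,0,0,0,0,-1,0,0,0,0,-0.4,0,-1,0,0,0,0,-0.6,0,-1,0,0,0,0,0,0,-1], grip_force=50)

```text
time: 12.53
ee_pos: [0.5294, 0.2387, 0.0403]
eef_rot: [-1.559, -0.21, 0.201]
ft_force: [0.9, 0.6, 0.4]
width: 0.015
```

```bash
python3 -c "
from look import *
st(); snap('wrist','w9'); snap('side','d9')
im=cv2.imread('pics/d9.png')[130:280,220:420]; cv2.imwrite('pics/d9c.png',cv2.resize(im,None,fx=4,fy=4,interpolation=2))"
```

```text
t 12.53 jig [[-381.7, -23.8, 40.3]] w [0.5294, 0.2387, 0.0403] xaxis yaw 14.99 down [ 0.005  0.003 -1.   ] F [0.9 0.6 0.4] wid 0.015 q7 1.19
```

View pics/d9c.png

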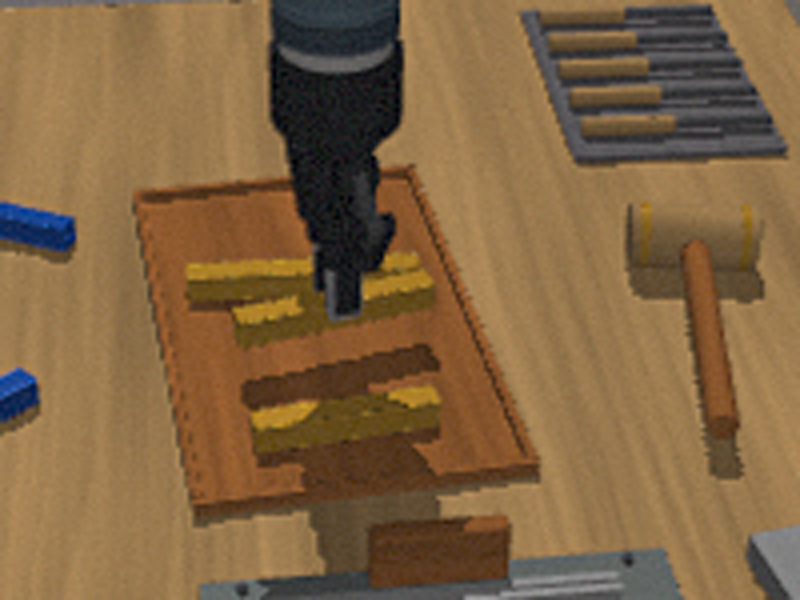

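View pics/w9.png

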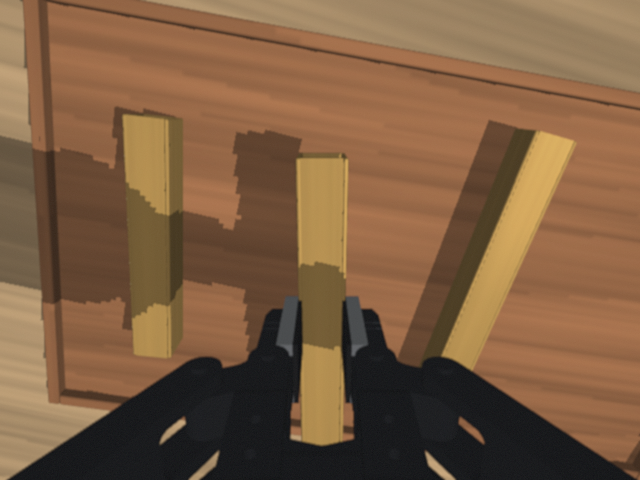

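>>> servo_tool(plan=[0,0,0,0,-1,0,-1,0,1,0,0,-1,0,-1,0,1,0,0,-1,0,-1,0,1,0,0,-1,0,-1,0,1,0,0,-0.8,0,-1,0,1,0,0,0,0,-1,0,1,0,0,0,0,-1,0,1,0,0,0,0,-1,0,1,0,0,0,0,-1,0,1,0,0,0,0,-1])

```text
time: 13.47
ee_pos: [0.5264, 0.2371, 0.1562]
eef_rot: [-1.475, 0.645, -0.643]
ft_force: [-0.9, 0.7, -0.8]
width: 0.015
```

>>> servo_tool(plan=[0,1,0,0,0,0,-1,0,1,0,0,0,0,-1,0,1,0,0,0,0,-1,0,1,0,0,0,0,-1,0,1,0,0,0,0,-1,0,1,0,0,0,0,-1,0,0.1,0,0,0,0,-1,0,0,0,0,0,0,-1])

```text
time: 14.13
ee_pos: [0.5265, 0.2373, 0.1564]
eef_rot: [-1.222, 1.193, -1.192]
ft_force: [-0.2, -1.6, -0.4]
width: 0.0152
```

```bash
cat >> look.py <<'E'
def togo(x,y,z,tube_off=0):
    """tool-frame shift (units of 25mm) from measured pose to jig point"""
    o=get_obs(); R=Rot.from_rotvec(o['eef_rot']).as_matrix(); W=jw(JP,[x,y,z])[0]
    d=R.T@(W-np.array(o['ee_pos'])); 
    yaw=np.arctan2(R[1,0],R[0,0]); dy=(JP[2]-yaw+np.pi)%(2*np.pi)-np.pi
    # tilt fix: rotvec taking current y axis to down, expressed in tool frame
    tl=np.cross(R[:,1],[0,0,-1]); tl=R.T@tl
    print('units of 25mm',(d/.025).round(2),'turn y units',round(-dy/.12,2),'tilt units',(tl/.12).round(2))
E
python3 -c "
from look import *
st(); togo(28,24,160)"
```

```text
t 14.13 jig [[-380.3, -26.6, 156.4]] w [0.5265, 0.2373, 0.1564] xaxis yaw -88.68 down [-0.001 -0.001 -1.   ] F [-0.2 -1.6 -0.4] wid 0.0152 q7 -0.46
units of 25mm [16.34 -0.13  1.96] turn y units 0.04 tilt units [0.01 0.   0.01]
```

>>> servo_tool(plan=[0,0.04,0,1,0,0.12,-1,0,0,0,1,0,0.12,-1,0,0,0,1,0,0.12,-1,0,0,0,1,0,0.12,-1,0,0,0,1,0,0.12,-1,0,0,0,1,0,0.12,-1,0,0,0,1,0,0.12,-1,0,0,0,1,0,0.12,-1,0,0,0,1,0,0.12,-1,0,0,0,1,0,0.12,-1])

```text
time: 14.97
ee_pos: [0.5609, -0.0132, 0.1569]
eef_rot: [-1.218, 1.196, -1.195]
ft_force: [0.2, -0.2, -0.7]
width: 0.0154
```

>>> servo_tool(plan=[0,0,0,1,0,0.12,-1,0,0,0,1,0,0.12,-1,0,0,0,1,0,0.12,-1,0,0,0,1,0,0.12,-1,0,0,0,1,0.5,0.12,-1,0,0,0,0.8,1,0.12,-1,0,0,0,0.5,1,0,-1,0,0,0,0,0,0,-1,0,0,0,0,0,0,-1])

```text
time: 15.72
ee_pos: [0.5793, -0.1696, 0.0926]
eef_rot: [-1.219, 1.202, -1.195]
ft_force: [0.6, -0.1, -0.7]
width: 0.0156
```

```bash
python3 -c "
from look import *
st(); togo(28,24,60); c=snap('wrist','w10'); np.save('w10.npy',c)"
```

```text
t 15.72 jig [[27.5, 18.5, 92.6]] w [0.5793, -0.1696, 0.0926] xaxis yaw -89.13 down [-0.005  0.001 -1.   ] F [ 0.6 -0.1 -0.7] wid 0.0156 q7 0.33
units of 25mm [0.02 1.3  0.23] turn y units -0.03 tilt units [ 0.04 -0.   -0.01]
```

View pics/w10.png

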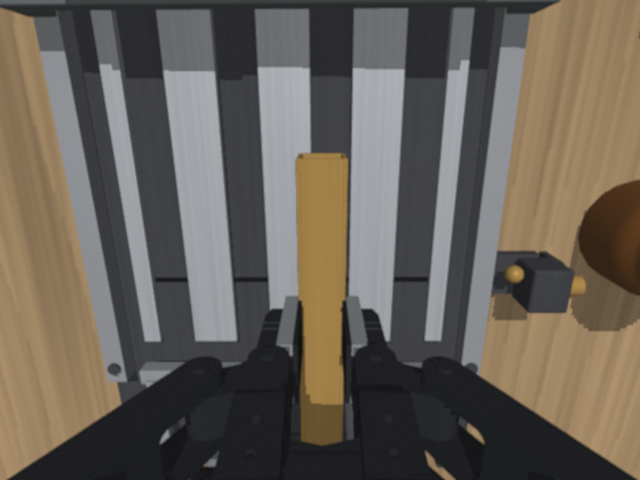

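```bash
python3 -c "
from look import *
c=np.load('w10.npy',allow_pickle=True).item()
uv=[(158,342),(194,342),(237,342),(427,342),(257,66),(309,66),(158,20),(215,20),(353,20),(407,20)]
print(wj(JP,ray(c,uv,.020)).round(1).tolist())
# tube top edges at z ~ 93-10.5+18
print(wj(JP,ray(c,[(297,156),(347,156),(302,440),(342,440)],.1005)).round(1).tolist())
"
```

```text
[[85.6, -84.5, 20.0], [85.6, -61.8, 20.0], [85.6, -34.7, 20.0], [85.5, 84.6, 20.0], [-74.0, -13.4, 20.0], [-73.9, 12.7, 20.0], [-94.8, -60.5, 20.0], [-94.7, -32.7, 20.0], [-94.4, 34.4, 20.0], [-94.3, 60.6, 20.0]]
[[-38.2, 11.2, 100.5], [-38.1, 27.9, 100.5], [82.3, 10.6, 100.5], [82.3, 27.8, 100.5]]
```

>>> servo_tool(plan=[0.04,0,0,0,0.8,0.2,-1,0,0,0,0,0.8,0,-1,0,0,0,0,0.5,0,-1,0,0,0,0,0,0,-1,0,0,0,0,0,0,-1])

```text
time: 16.18
ee_pos: [0.587, -0.1678, 0.0425]
eef_rot: [-1.214, 1.193, -1.198]
ft_force: [0.6, -0.1, -0.1]
width: 0.0151
```

```bash
python3 -c "
from look import *
st(); togo(28,24,26); c=snap('wrist','w11'); np.save('w11.npy',c)"
```

```text
t 16.18 jig [[25.7, 26.2, 42.5]] w [0.587, -0.1678, 0.0425] xaxis yaw -88.98 down [ 0.004  0.001 -1.   ] F [ 0.6 -0.1 -0.1] wid 0.0151 q7 0.34
units of 25mm [ 0.09  0.66 -0.09] turn y units -0.01 tilt units [-0.04 -0.   -0.01]
```

View pics/w11.png

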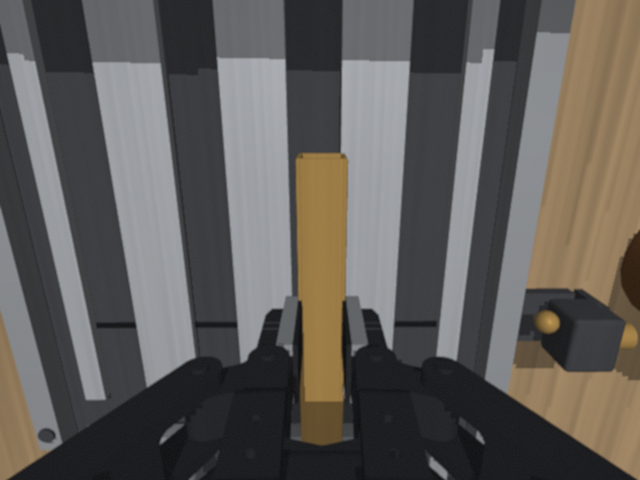

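>>> servo_tool(plan=[-0.03,0,0,0,0.3,-0.09,-1,0,0,0,0,0,0,-1,0,0,0,0,0,0,-1])

```text
time: 16.48
ee_pos: [0.5845, -0.1692, 0.035]
eef_rot: [-1.216, 1.197, -1.198]
ft_force: [0.7, 0.4, -0.7]
width: 0.0149
```

```bash
python3 -c "
from look import *
st(); togo(28,24,26); c=snap('wrist','w12'); np.save('w12.npy',c)"
```

```text
t 16.48 jig [[27.1, 23.7, 35.0]] w [0.5845, -0.1692, 0.035] xaxis yaw -89.11 down [ 0.001  0.    -1.   ] F [ 0.7  0.4 -0.7] wid 0.0149 q7 0.34
units of 25mm [0.03 0.36 0.01] turn y units -0.03 tilt units [-0.01 -0.   -0.  ]
```

View pics/w12.png

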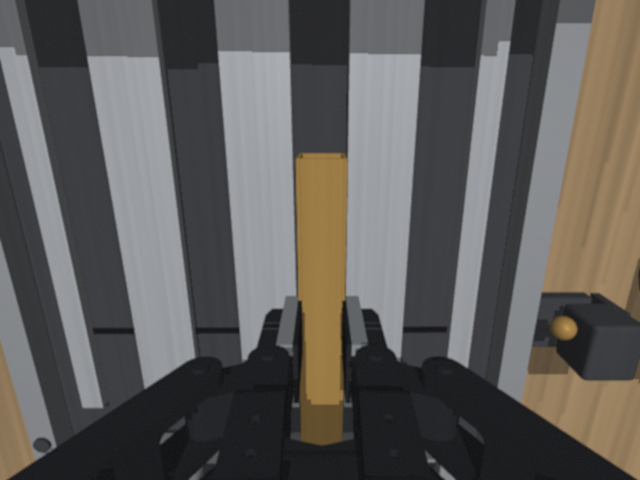

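Aligned over the groove (tube at cols 297–347, groove around it). Lower.

>>> servo_tool(plan=[0,0,0,0,0.2,0.01,-1,0,0,0,0,0.12,0,-1,0,0,0,0,0.08,0,-1,0,0,0,0,0,0,-1])

```text
time: 16.87
ee_pos: [0.5849, -0.1692, 0.0254]
eef_rot: [-1.216, 1.197, -1.198]
ft_force: [-1.8, 1.0, 5.5]
width: 0.0153
```

```bash
python3 -c "
from look import *
st(); snap('side','d12')
im=cv2.imread('pics/d12.png')[260:460,220:480]; cv2.imwrite('pics/d12c.png',cv2.resize(im,None,fx=3,fy=3,interpolation=2))"
```

```text
t 16.87 jig [[27.1, 24.1, 25.4]] w [0.5849, -0.1692, 0.0254] xaxis yaw -89.1 down [ 0.001  0.    -1.   ] F [-1.8  1.   5.5] wid 0.0153 q7 0.34
```

View pics/d12c.png

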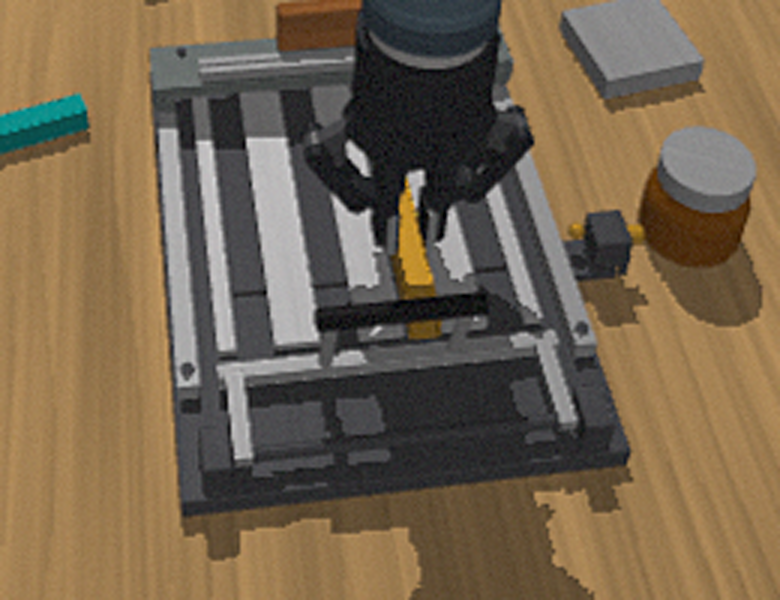

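>>> servo_tool(plan=[0,0,0,0.2,-0.04,0,-1,0,0,0,0.2,0,0,-1,0,0,0,0.1,0,0,-1,0,0,0,0.08,0,0,-1,0,0,0,0.06,0,0,-1,0,0,0,0,0,0,-1])

```text
time: 17.42
ee_pos: [0.585, -0.1818, 0.0255]
eef_rot: [-1.214, 1.199, -1.193]
ft_force: [-1.2, 5.5, 2.3]
width: 0.0151
```

```bash
python3 -c "
from look import *
st()"
```

```text
t 17.42 jig [[39.7, 23.9, 25.5]] w [0.585, -0.1818, 0.0255] xaxis yaw -89.03 down [-0.001  0.005 -1.   ] F [-1.2  5.5  2.3] wid 0.0151 q7 0.37
```

>>> servo_tool(plan=[0,0,0,0.1,0,0,-1,0,0,0,0,0,0,-1])

```text
time: 17.58
ee_pos: [0.585, -0.1818, 0.0255]
eef_rot: [-1.213, 1.201, -1.19]
ft_force: [-1.9, 9.3, 5.3]
width: 0.0153
```

```bash
python3 -c "
from look import *
st()"
```

```text
t 17.58 jig [[39.8, 24.0, 25.5]] w [0.585, -0.1818, 0.0255] xaxis yaw -88.97 down [-0.002  0.008 -1.   ] F [-1.9  9.3  5.3] wid 0.0153 q7 0.37
```

>>> servo_tool(plan=[0,0,0,-0.12,0,0,-1,0,0,0,0,0,0,-0.5,0,0,0,0,0,0,-0.15,0,0,0,0,0,0,-0.15,0,0,0,0,0,0,-0.15,0,0,0,0,-0.5,0,-0.15,0,0,0,0,-1,0,-0.5,0,0,0,0,-0.5,0,-1,0,0,0,-1,0,0,-1,0,0,0,-1,0,0,-1])

```text
time: 18.42
ee_pos: [0.5861, -0.1381, 0.0788]
eef_rot: [-1.211, 1.196, -1.207]
ft_force: [-0.0, 0.7, -0.9]
width: -0.0
```

```bash
python3 -c "
from look import *
st(); togo(-45,24,24);c=snap('wrist','w13'); np.save('w13.npy',c)"
```

```text
t 18.42 jig [[-3.9, 25.8, 78.8]] w [0.5861, -0.1381, 0.0788] xaxis yaw -89.45 down [ 0.007 -0.003 -1.   ] F [-0.   0.7 -0.9] wid -0.0 q7 0.27
units of 25mm [-1.65  2.19 -0.1 ] turn y units -0.08 tilt units [-0.06 -0.    0.02]
```

View pics/w13.png

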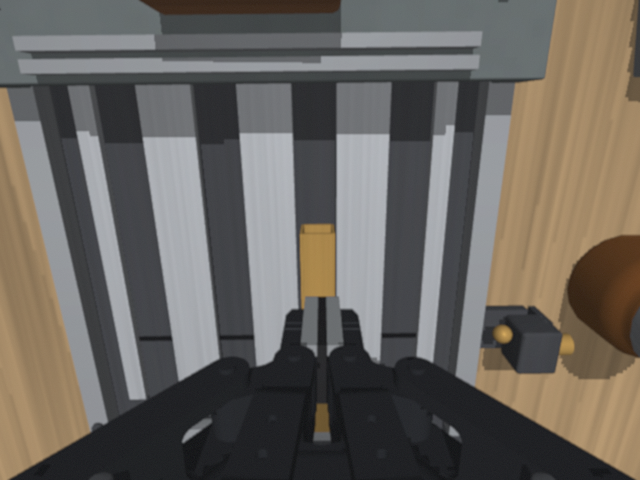

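>>> servo_tool(plan=[-0.06,-0.08,0,-0.95,0,-0.07,-1,0,0,0,-0.9,0,0,-1,0,0,0,0,1,0,-1,0,0,0,0,1,0,-1,0,0,0,0,0.15,0,-1,0,0,0,0,0,0,-1])

```text
time: 18.97
ee_pos: [0.5795, -0.0886, 0.0207]
eef_rot: [-1.228, 1.198, -1.186]
ft_force: [-0.1, 0.4, 0.2]
width: 0.0
```

```bash
python3 -c "
from look import *
c=np.load('w13.npy',allow_pickle=True).item(); print(wj(JP,ray(c,[(318,225),(318,233)],.033)).round(1).tolist())
st(); togo(-36,24,24);c=snap('wrist','w14')"
```

```text
[[-29.8, 25.2, 33.0], [-25.7, 25.1, 33.0]]
t 18.97 jig [[-53.5, 20.2, 20.7]] w [0.5795, -0.0886, 0.0207] xaxis yaw -88.56 down [-0.01 -0.   -1.  ] F [-0.1  0.4  0.2] wid 0.0 q7 0.21
units of 25mm [ 0.7  -0.13  0.15] turn y units 0.05 tilt units [ 0.08 -0.   -0.  ]
```

View pics/w14.png

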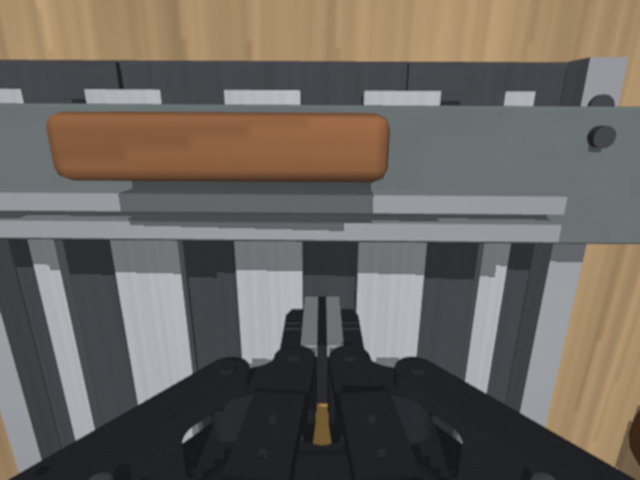

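>>> servo_tool(plan=[0.08,0,0,0.2,-0.13,0.15,-1,0,0,0,0.2,0,0,-1,0,0,0,0.15,0,0,-1,0,0,0,0.1,0,0,-1,0,0,0,0.08,0,0,-1,0,0,0,0,0,0,-1])

```text
time: 19.52
ee_pos: [0.5862, -0.1064, 0.0259]
eef_rot: [-1.217, 1.187, -1.192]
ft_force: [0.5, 1.3, 2.0]
width: -0.0003
```

```bash
python3 -c "
from look import *
st()"
```

```text
t 19.52 jig [[-35.7, 26.6, 25.9]] w [0.5862, -0.1064, 0.0259] xaxis yaw -88.56 down [ 0.005  0.001 -1.   ] F [0.5 1.3 2. ] wid -0.0003 q7 0.24
```

>>> servo_tool(plan=[0,0,0,0.1,0.05,-0.05,-1,0,0,0,0.06,0,0,-1,0,0,0,0,0,0,-1])

```text
time: 19.77
ee_pos: [0.5857, -0.1065, 0.0247]
eef_rot: [-1.215, 1.187, -1.188]
ft_force: [1.2, 5.9, 4.8]
width: -0.0001
```

```bash
python3 -c "
from look import *
st()"
```

```text
t 19.77 jig [[-35.6, 26.1, 24.7]] w [0.5857, -0.1065, 0.0247] xaxis yaw -88.4 down [ 0.005  0.005 -1.   ] F [1.2 5.9 4.8] wid -0.0001 q7 0.25
```

>>> servo_tool(plan=[0,0,0,-0.3,0,0,-1,0,0,0,0,-1,0,-1,0,0,0,0,-1,0,-0.2,0,0,0,-0.5,-1,-0.2,0,0,0,0,-1,-1,-0.3,0.18,0,0,0,-1,-0.9,-0.3,0.18,0,0,0,-1,0,-0.3,0.18,0,0,0,-1,0,-0.3,0.18,0,0,0,-1,0,-0.3,0.18,0,0,0,-1,0,-0.3,0.18])

```text
time: 20.6
ee_pos: [0.5286, 0.0582, 0.146]
eef_rot: [-1.219, 1.188, -1.194]
ft_force: [0.7, 0.5, -0.6]
width: 0.0506
```

>>> servo_tool(plan=[0,0,0,-1,0,-0.3,0.18,0,0,0,-1,0,0,0.18,0,0,0,-1,0,0,0.18,0,-1,0,-0.9,0,0,0.18,0,-1,0,0,0,0,0.18,0,-1,0,0,0,0,0.18,0,-1,0,0,0,0,0.18,0,-1,0,0,0,0,0.18,0,-1,0,0,0,0,0.18,0,-1,0,0,0,0,0.18])

```text
time: 21.43
ee_pos: [0.5192, 0.1542, 0.1455]
eef_rot: [-1.501, 0.545, -0.55]
ft_force: [1.0, 0.2, -0.2]
width: 0.0503
```

>>> servo_tool(plan=[0,-1,0,0,0,0,0.18,0,-1,0,0,0,0,0.18,0,-1,0,0,0,0,0.18,0,-1,0,0,0,0,0.18,0,-1,0,0,0,0,0.18,0,-1,0,0,0,0,0.18,0,-1,0,0,0,0,0.18,0,0,0,0,0,0,0.18,0,0,0,0,0,0,0.18])

```text
time: 22.18
ee_pos: [0.5193, 0.1544, 0.1457]
eef_rot: [-1.569, -0.105, 0.101]
ft_force: [-0.1, -0.4, 0.4]
width: 0.0501
```

```bash
cat >> look.py <<'E'
def togow(X,Y,Z,yawdeg=None):
    o=get_obs(); R=Rot.from_rotvec(o['eef_rot']).as_matrix(); d=R.T@(np.array([X,Y,Z])-np.array(o['ee_pos']))
    yaw=np.degrees(np.arctan2(R[1,0],R[0,0])); tl=R.T@np.cross(R[:,1],[0,0,-1])
    print('units',(d/.025).round(2),'turn y',None if yawdeg is None else round(-np.radians(yawdeg-yaw)/.12,2),'tilt',(tl/.12).round(2))
E
python3 -c "
from look import *
st(); T=tubes(); snap('wrist','w15')
for t in T: togow(t[0][0]/1e3,t[0][1]/1e3,.06,t[3])"
```

```text
t 22.18 jig [[-297.7, -35.4, 145.7]] w [0.5193, 0.1544, 0.1457] xaxis yaw 7.5 down [ 0.003 -0.001 -1.   ] F [-0.1 -0.4  0.4] wid 0.0501 q7 1.28
px [328. 234.] c [526.2 160.5] LxW 111.2 17.5 ang 8.7
px [541. 238.] c [512.8 310.2] LxW 149.3 17.8 ang 0.1
units [0.29 3.44 0.19] turn y -0.17 tilt [0.01 0.   0.03]
units [0.54 3.43 6.2 ] turn y 1.09 tilt [0.01 0.   0.03]
```

View pics/w15.png

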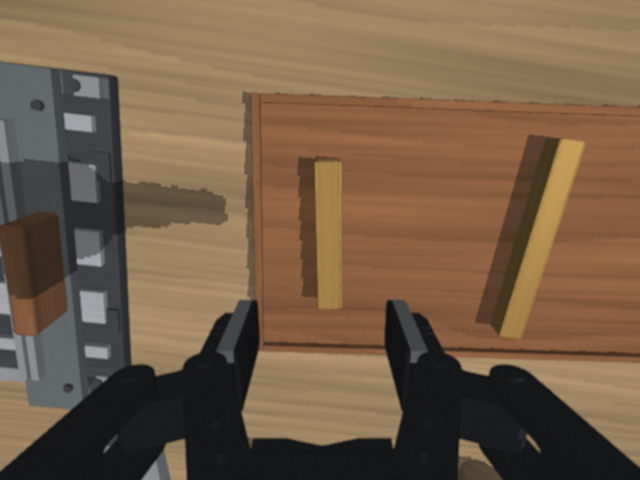

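>>> servo_tool(plan=[0,-0.17,0,0.29,1,0.19,0,0,0,0,0,1,0,-0.06,0,0,0,0,1,0,-0.06,0,0,0,0,1,0,-0.06,0,0,0,0,0,0,-0.06,0,0,0,0,0,0,-0.06])

```text
time: 22.78
ee_pos: [0.525, 0.1604, 0.045]
eef_rot: [-1.569, -0.121, 0.121]
ft_force: [0.2, 0.5, 0.2]
width: 0.0402
```

```bash
python3 -c "
from look import *
st(); T=tubes(); togow(T[0][0][0]/1e3,T[0][0][1]/1e3,.0125,T[0][3])"
```

```text
t 22.78 jig [[-303.5, -29.6, 45.0]] w [0.525, 0.1604, 0.045] xaxis yaw 8.82 down [-0.    -0.001 -1.   ] F [0.2 0.5 0.2] wid 0.0402 q7 1.27
px [616. 357.] c [540.9 310.3] LxW 92.7 17.6 ang 0.0
px [321. 280.] c [525.9 160.6] LxW 111.5 17.7 ang 8.6
units [1.47 1.37 5.82] turn y 1.28 tilt [ 0.01 -0.    0.03]
```

>>> servo_tool(plan=[0,0,0,0.03,0.8,0,-0.06,0,0,0,0,0.5,0,-0.06,0,0,0,0,0,0,-0.06,0,0,0,0,0,0,-0.8,0,0,0,0,0,0,-1,0,0,0,0,0,0,-1,0,0,0,0,0,0,-1], grip_force=60)

```text
time: 23.42
ee_pos: [0.5283, 0.1615, 0.0151]
eef_rot: [-1.567, -0.126, 0.117]
ft_force: [-0.4, -1.1, 3.0]
width: 0.0157
```

```bash
python3 -c "
from look import *
st(); "
```

```text
t 23.42 jig [[-304.5, -26.2, 15.1]] w [0.5283, 0.1615, 0.0151] xaxis yaw 8.86 down [ 0.005  0.001 -1.   ] F [-0.4 -1.1  3. ] wid 0.0157 q7 1.25
```

>>> servo_tool(plan=[0,0,0,0,-0.6,0,-1,0,0,0,0,-1,0,-1,0,1,0,0,-1,0,-1,0,1,0,0,-1,0,-1,0,1,0,0,-1,0,-1,0,1,0,0,-1,0,-1,0,1,0,0,0,0,-1,0,1,0,0,0,0,-1,0,1,0,0,0,0,-1,0,1,0,0,0,0,-1])

```text
time: 24.25
ee_pos: [0.5268, 0.1611, 0.1543]
eef_rot: [-1.474, 0.631, -0.637]
ft_force: [-0.4, 0.0, -1.1]
width: 0.0159
```

>>> servo_tool(plan=[0,1,0,0,0,0,-1,0,1,0,0,0,0,-1,0,1,0,0,0,0,-1,0,1,0,0,0,0,-1,0,1,0,0,0,0,-1,0,1,0,0,0,0,-1,0,0.25,0,0,0,0,-1,0,0,0,0,0,0,-1])

```text
time: 24.92
ee_pos: [0.5266, 0.1612, 0.1538]
eef_rot: [-1.214, 1.195, -1.199]
ft_force: [-0.4, -0.4, -1.6]
width: 0.0159
```

```bash
python3 -c "
from look import *
st(); togo(30,-24,150); snap('wrist','w16')"
```

```text
t 24.92 jig [[-304.2, -27.9, 153.8]] w [0.5266, 0.1612, 0.1538] xaxis yaw -89.11 down [ 0.004  0.    -1.   ] F [-0.4 -0.4 -1.6] wid 0.0159 q7 -0.33
units of 25mm [13.37  0.15  0.2 ] turn y units -0.03 tilt units [-0.03  0.   -0.  ]
```

View pics/w16.png

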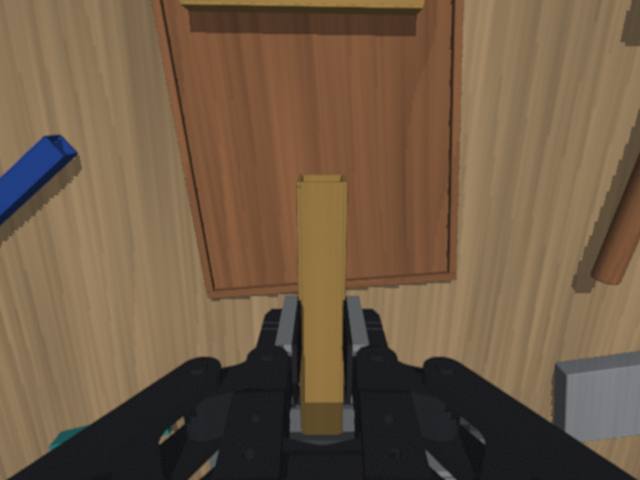

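>>> servo_tool(plan=[-0.03,-0.03,0,1,0,0,-1,0,0,0,1,0,0,-1,0,0,0,1,0,0,-1,0,0,0,1,0,0,-1,0,0,0,1,0,0,-1,0,0,0,1,0,0.05,-1,0,0,0,1,0,0.05,-1,0,0,0,1,0,0.05,-1,0,0,0,1,0,0.05,-1,0,0,0,1,0,0,-1])

```text
time: 25.8
ee_pos: [0.5367, -0.0898, 0.154]
eef_rot: [-1.218, 1.194, -1.194]
ft_force: [0.2, -0.1, -1.9]
width: 0.0159
```

>>> servo_tool(plan=[0,0,0,1,0,0,-1,0,0,0,1,0.4,0,-1,0,0,0,1,1,0,-1,0,0,0,0.4,1,0,-1,0,0,0,0,1,0,-1,0,0,0,0,0.8,0,-1,0,0,0,0,0,0,-1,0,0,0,0,0,0,-1])

```text
time: 26.47
ee_pos: [0.5371, -0.1732, 0.0478]
eef_rot: [-1.22, 1.197, -1.192]
ft_force: [0.5, 1.1, -0.4]
width: 0.016
```

```bash
python3 -c "
from look import *
st(); togo(32,-24,36); snap('wrist','w17')"
```

```text
t 26.47 jig [[30.3, -23.8, 47.8]] w [0.5371, -0.1732, 0.0478] xaxis yaw -88.85 down [-0.003  0.001 -1.   ] F [ 0.5  1.1 -0.4] wid 0.016 q7 0.39
units of 25mm [ 0.07  0.47 -0.01] turn y units 0.01 tilt units [ 0.03  0.   -0.01]
```

View pics/w17.png

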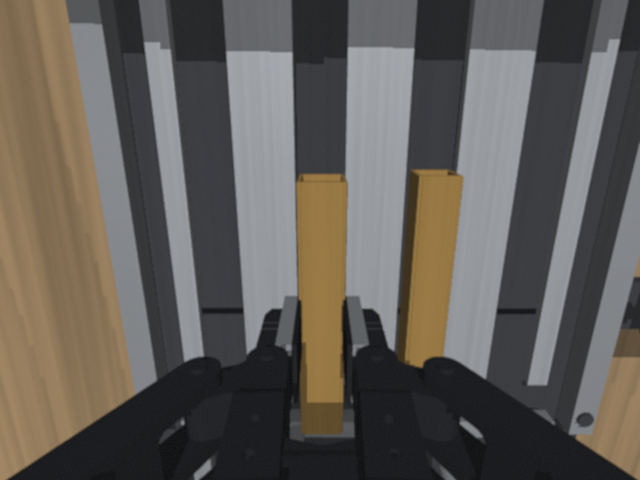

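Aligned; lower to ~36 and check, then seat.

>>> servo_tool(plan=[0.03,0,0,0,0.45,0,-1,0,0,0,0,0,0,-1,0,0,0,0,0,0,-1])

```text
time: 26.77
ee_pos: [0.5391, -0.1736, 0.0389]
eef_rot: [-1.215, 1.191, -1.197]
ft_force: [0.0, 0.2, -0.8]
width: 0.0163
```

```bash
python3 -c "
from look import *
st(); togo(32,-24,26); snap('wrist','w18')"
```

```text
t 26.77 jig [[30.7, -21.7, 38.9]] w [0.5391, -0.1736, 0.0389] xaxis yaw -88.85 down [ 0.005  0.    -1.   ] F [ 0.   0.2 -0.8] wid 0.0163 q7 0.4
units of 25mm [ 0.05  0.51 -0.09] turn y units 0.01 tilt units [-0.04 -0.    0.  ]
```

View pics/w18.png

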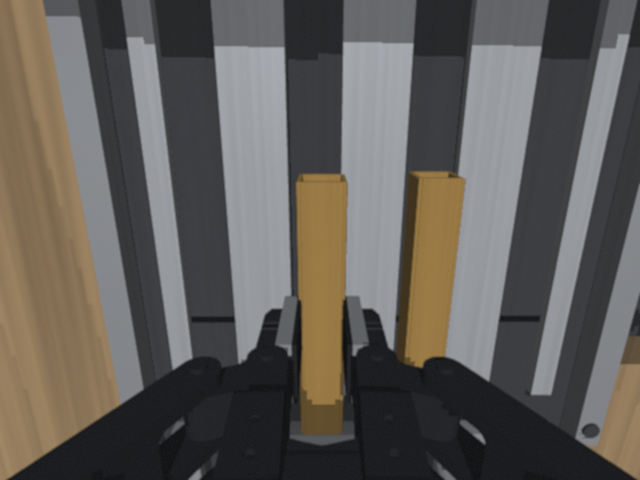

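>>> servo_tool(plan=[-0.03,0,0,0,0.15,-0.07,-1,0,0,0,0,0,0,-1,0,0,0,0,0,0,-1])

```text
time: 27.07
ee_pos: [0.5366, -0.1737, 0.0341]
eef_rot: [-1.218, 1.195, -1.195]
ft_force: [0.9, 0.1, -1.3]
width: 0.0157
```

```bash
python3 -c "
from look import *
st(); togo(32,-24,26); snap('wrist','w19')"
```

```text
t 27.07 jig [[30.8, -24.3, 34.1]] w [0.5366, -0.1737, 0.0341] xaxis yaw -88.89 down [ 0.  0. -1.] F [ 0.9  0.1 -1.3] wid 0.0157 q7 0.4
units of 25mm [0.05 0.32 0.01] turn y units 0.0 tilt units [-0. -0. -0.]
```

View pics/w19.png

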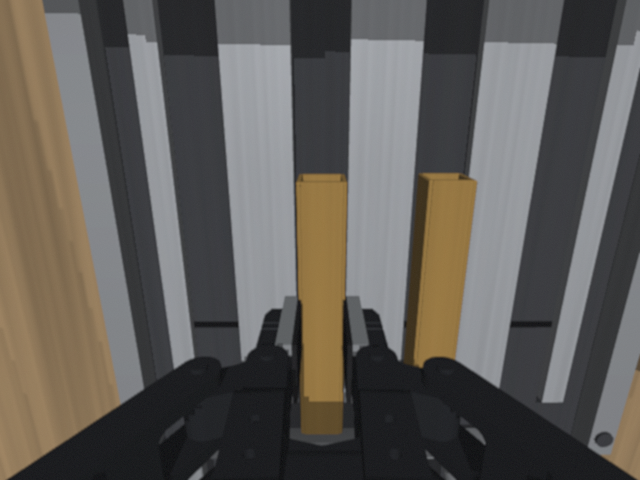

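>>> servo_tool(plan=[0,0,0,0,0.2,0,-1,0,0,0,0,0.1,0,-1,0,0,0,0,0.06,0,-1,0,0,0,0,0,0,-1])

```text
time: 27.45
ee_pos: [0.5366, -0.1737, 0.026]
eef_rot: [-1.218, 1.196, -1.194]
ft_force: [-3.7, 1.7, 9.6]
width: 0.0159
```

>>> servo_tool(plan=[0,0,0,0.2,0,0,-1,0,0,0,0.2,0,0,-1,0,0,0,0.1,0,0,-1,0,0,0,0.08,0,0,-1,0,0,0,0.08,0,0,-1,0,0,0,0,0,0,-1])

```text
time: 27.95
ee_pos: [0.5385, -0.1846, 0.026]
eef_rot: [-1.214, 1.196, -1.188]
ft_force: [-1.7, 8.9, 10.0]
width: 0.0158
```

```bash
python3 -c "
from look import *
st()"
```

```text
t 27.95 jig [[41.7, -22.6, 26.0]] w [0.5385, -0.1846, 0.026] xaxis yaw -88.73 down [ 0.     0.007 -1.   ] F [-1.7  8.9 10. ] wid 0.0158 q7 0.43
```

>>> servo_tool(plan=[0,0,0,0.05,-0.08,0,-1,0,0,0,0.08,0,0,-1,0,0,0,0,0,0,-1])

```text
time: 28.2
ee_pos: [0.5378, -0.1896, 0.0267]
eef_rot: [-1.216, 1.196, -1.19]
ft_force: [1.2, 5.8, 1.6]
width: 0.0157
```

```bash
python3 -c "
from look import *
st()"
```

```text
t 28.2 jig [[46.7, -23.3, 26.7]] w [0.5378, -0.1896, 0.0267] xaxis yaw -88.78 down [ 0.     0.005 -1.   ] F [1.2 5.8 1.6] wid 0.0157 q7 0.44
```

>>> servo_tool(plan=[0,0,0,0.1,0,0,-1,0,0,0,0,0,0,-1])

```text
time: 28.37
ee_pos: [0.5379, -0.1897, 0.0265]
eef_rot: [-1.215, 1.197, -1.186]
ft_force: [0.3, 9.7, 3.6]
width: 0.0156
```

>>> servo_tool(plan=[0,0,0,-0.14,0,0,-1,0,0,0,0,0,0,-0.5,0,0,0,0,0,0,-0.25,0,0,0,0,0,0,-0.25,0,0,0,0,0,0,-0.25,0,0,0,0,-0.5,0,-0.25,0,0,0,0,-1,0,-0.5,0,0,0,0,-0.5,0,-1,0,0,0,-1,0,0,-1,0,0,0,-1,0,0,-1])

```text
time: 29.2
ee_pos: [0.5377, -0.1455, 0.0796]
eef_rot: [-1.213, 1.194, -1.204]
ft_force: [-0.2, 0.9, -0.3]
width: 0.0002
```

```bash
python3 -c "
from look import *
st(); togo(-30,-24,24);c=snap('wrist','w20'); np.save('w20.npy',c)"
```

```text
t 29.2 jig [[2.5, -22.7, 79.6]] w [0.5377, -0.1455, 0.0796] xaxis yaw -89.23 down [ 0.006 -0.002 -1.   ] F [-0.2  0.9 -0.3] wid 0.0002 q7 0.32
units of 25mm [-1.31  2.22 -0.07] turn y units -0.04 tilt units [-0.05 -0.    0.02]
```

View pics/w20.png

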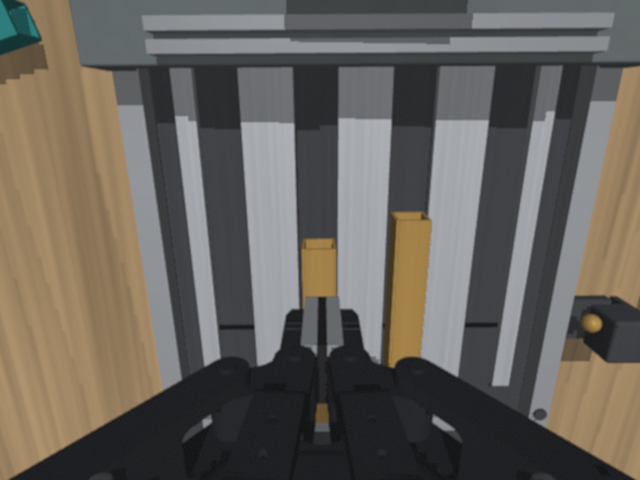

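>>> servo_tool(plan=[-0.03,-0.04,0,-0.8,0,-0.03,-1,0,0,0,-0.6,0,0,-1,0,0,0,0,1,0,-1,0,0,0,0,1,0,-1,0,0,0,0,0.1,0,-1,0,0,0,0,0,0,-1])

```text
time: 29.75
ee_pos: [0.5327, -0.1076, 0.0234]
eef_rot: [-1.226, 1.197, -1.188]
ft_force: [-1.1, 0.3, -0.3]
width: 0.0002
```

```bash
python3 -c "
from look import *
st(); togo(-20.6,-24,24.5)"
```

```text
t 29.75 jig [[-35.4, -27.0, 23.4]] w [0.5327, -0.1076, 0.0234] xaxis yaw -88.64 down [-0.007  0.    -1.   ] F [-1.1  0.3 -0.3] wid 0.0002 q7 0.28
units of 25mm [ 0.59 -0.05  0.11] turn y units 0.04 tilt units [ 0.06 -0.   -0.  ]
```

>>> servo_tool(plan=[0.05,0,0,0.2,-0.05,0.05,-1,0,0,0,0.2,0,0,-1,0,0,0,0.15,0,0,-1,0,0,0,0.1,0,0,-1,0,0,0,0.1,0,0,-1,0,0,0,0,0,0,-1])

```text
time: 30.25
ee_pos: [0.5374, -0.1225, 0.0272]
eef_rot: [-1.214, 1.19, -1.188]
ft_force: [-1.4, 5.4, 5.7]
width: -0.0
```

```bash
python3 -c "
from look import *
st()"
```

```text
t 30.25 jig [[-20.4, -22.5, 27.2]] w [0.5374, -0.1225, 0.0272] xaxis yaw -88.54 down [ 0.004  0.005 -1.   ] F [-1.4  5.4  5.7] wid -0.0 q7 0.31
```

>>> servo_tool(plan=[0,0,0,0.1,0.03,0,-1,0,0,0,0,0,0,-1])

```text
time: 30.42
ee_pos: [0.5376, -0.1226, 0.0266]
eef_rot: [-1.214, 1.191, -1.185]
ft_force: [-1.5, 9.2, 8.0]
width: 0.0002
```

>>> servo_tool(plan=[0,0,0,-0.5,0,0,-1,0,0,0,0,-1,0,-1,0,0,0,0,-1,0,-0.2,0,0,0,-0.5,-1,0,0,0,0,0,-1,-1,0,0.18,0,0,0,-1,-0.9,0,0.18,0,0,0,-1,0,0,0.18,0,0,0,-1,0,0,0.18,0,0,0,-1,0,0,0.18,0,0,0,-1,0,0,0.18])

```text
time: 31.25
ee_pos: [0.5319, 0.0464, 0.1482]
eef_rot: [-1.217, 1.189, -1.195]
ft_force: [-0.1, 0.4, -0.1]
width: 0.0505
```

>>> servo_tool(plan=[0,0,0,-1,0,-0.1,0.18,0,0,0,-1,0,-0.1,0.18,0,0,0,-1,0,-0.1,0.18,0,0,0,-1,0,-0.1,0.18,0,0,0,-1,0,-0.1,0.18,0,0,0,-1,0,-0.1,0.18,0,0,0,-1,0,-0.1,0.18,0,0,0,-1,0,-0.1,0.18,0,0,0,-1,0,-0.1,0.18,0,-1,0,-1,0,0,0.18])

```text
time: 32.08
ee_pos: [0.503, 0.296, 0.1477]
eef_rot: [-1.272, 1.099, -1.104]
ft_force: [0.0, 0.7, 0.2]
width: 0.0504
```

>>> servo_tool(plan=[0,-1,0,0,0,0,0.18,0,-1,0,0,0,0,0.18,0,-1,0,0,0,0,0.18,0,-1,0,0,0,0,0.18,0,-1,0,0,0,0,0.18,0,-1,0,0,0,0,0.18,0,-1,0,0,0,0,0.18,0,-1,0,0,0,0,0.18,0,-1,0,0,0,0,0.18,0,-1,0,0,0,0,0.18])

```text
time: 32.92
ee_pos: [0.5038, 0.2946, 0.1476]
eef_rot: [-1.564, 0.171, -0.177]
ft_force: [-0.3, -0.5, 0.7]
width: 0.0503
```

>>> servo_tool(plan=[0,-1,0,0,0,0,0.18,0,-0.9,0,0,0,0,0.18,0,0,0,0,0,0,0.18,0,0,0,0,0,0,0.18])

```text
time: 33.25
ee_pos: [0.5036, 0.2948, 0.1475]
eef_rot: [-1.571, -0.0, -0.005]
ft_force: [0.3, -0.7, 0.2]
width: 0.0506
```

```bash
python3 -c "
from look import *
st(); T=tubes(); snap('wrist','w21'); snap('scene','s21')
for t in T: togow(t[0][0]/1e3,t[0][1]/1e3,.045,t[3])"
```

```text
t 33.25 jig [[-438.3, -48.5, 147.5]] w [0.5036, 0.2948, 0.1475] xaxis yaw -0.15 down [ 0.003 -0.    -1.   ] F [ 0.3 -0.7  0.2] wid 0.0506 q7 0.89
px [343. 230.] c [512.3 311.1] LxW 149.2 18.3 ang 0.3
units [0.35 4.1  0.63] turn y -0.05 tilt [0.   0.   0.02]
```

View pics/w21.png

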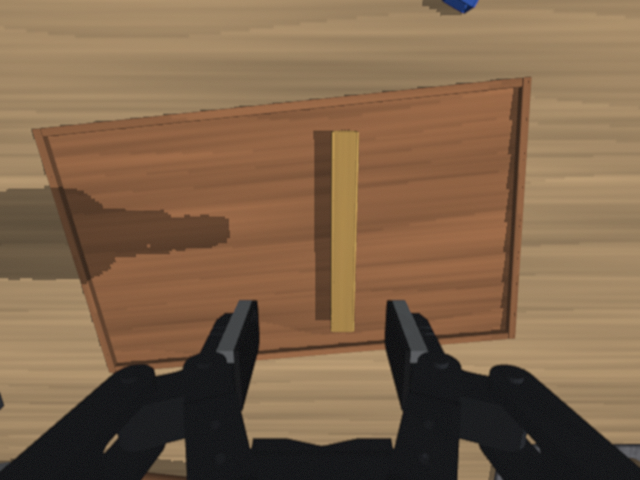

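View pics/s21.png

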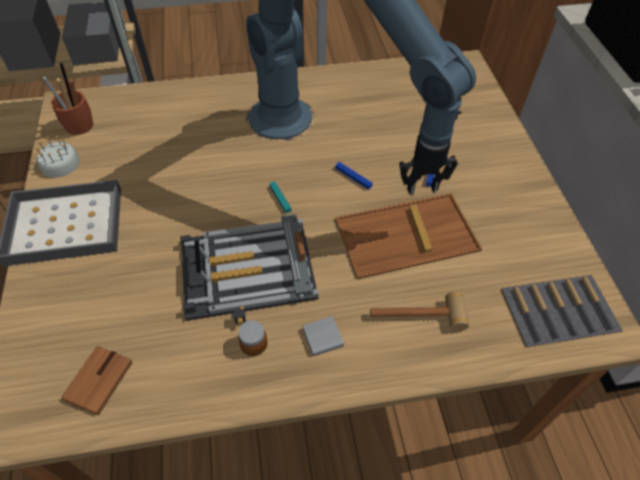

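>>> servo_tool(plan=[0,-0.05,0,0.35,1,0.6,0.18,0,0,0,0,1,0,0.18,0,0,0,0,1,0,0.18,0,0,0,0,1,0,0.18,0,0,0,0,0,0,0.18,0,0,0,0,0,0,0.18])

```text
time: 33.9
ee_pos: [0.5106, 0.3096, 0.0458]
eef_rot: [-1.573, -0.004, 0.006]
ft_force: [-0.6, 0.5, -0.3]
width: 0.05
```

```bash
python3 -c "
from look import *
st(); T=tubes()
for t in T: togow(t[0][0]/1e3,t[0][1]/1e3,.0125,t[3])"
```

```text
t 33.9 jig [[-453.0, -41.1, 45.8]] w [0.5106, 0.3096, 0.0458] xaxis yaw 0.38 down [-0.001 -0.002 -1.   ] F [-0.6  0.5 -0.3] wid 0.05 q7 0.86
px [324. 273.] c [512.5 311. ] LxW 149.9 17.8 ang 0.1
units [0.01 1.41 0.01] turn y 0.04 tilt [0.   0.   0.02]
```

>>> servo_tool(plan=[0,0,0,0.01,0.8,0,0,0,0,0,0,0.53,0,0,0,0,0,0,0,0,0,0,0,0,0,0,0,-0.8,0,0,0,0,0,0,-1,0,0,0,0,0,0,-1,0,0,0,0,0,0,-1])

```text
time: 34.53
ee_pos: [0.5132, 0.3113, 0.0154]
eef_rot: [-1.569, -0.009, 0.002]
ft_force: [-0.3, -0.9, 2.8]
width: 0.0158
```

```bash
python3 -c "
from look import *
st(); "
```

```text
t 34.53 jig [[-454.6, -38.6, 15.4]] w [0.5132, 0.3113, 0.0154] xaxis yaw 0.41 down [ 0.004  0.001 -1.   ] F [-0.3 -0.9  2.8] wid 0.0158 q7 0.85
```

>>> servo_tool(plan=[0,0,0,0,-0.6,0,-1,0,0,0,0,-1,0,-1,0,1,0,0,-1,0,-1,0,1,0,0,-1,0,-1,0,1,0,0,-1,0,-1,0,1,0,0,-1,0,-1,0,1,0,0,0,0,-1,0,1,0,0,0,0,-1,0,1,0,0,0,0,-1,0,1,0,0,0,0,-1])

```text
time: 35.37
ee_pos: [0.5118, 0.3105, 0.1545]
eef_rot: [-1.437, 0.746, -0.749]
ft_force: [0.0, 0.5, -1.0]
width: 0.0157
```

>>> servo_tool(plan=[0,1,0,0,0,0,-1,0,1,0,0,0,0,-1,0,1,0,0,0,0,-1,0,1,0,0,0,0,-1,0,1,0,0,0,0,-1,0,0,0,0,0,0,-1,0,0,0,0,0,0,-1])

```text
time: 35.95
ee_pos: [0.5117, 0.3106, 0.154]
eef_rot: [-1.218, 1.192, -1.195]
ft_force: [-0.2, -0.0, -1.1]
width: 0.0157
```

```bash
python3 -c "
from look import *
st(); togo(12,-72,154); snap('wrist','w22')"
```

```text
t 35.95 jig [[-454.0, -40.1, 154.0]] w [0.5117, 0.3106, 0.154] xaxis yaw -88.77 down [ 0.002 -0.    -1.   ] F [-0.2 -0.  -1.1] wid 0.0157 q7 -0.57
units of 25mm [18.64 -0.   -1.33] turn y units 0.02 tilt units [-0.02  0.    0.  ]
```

View pics/w22.png

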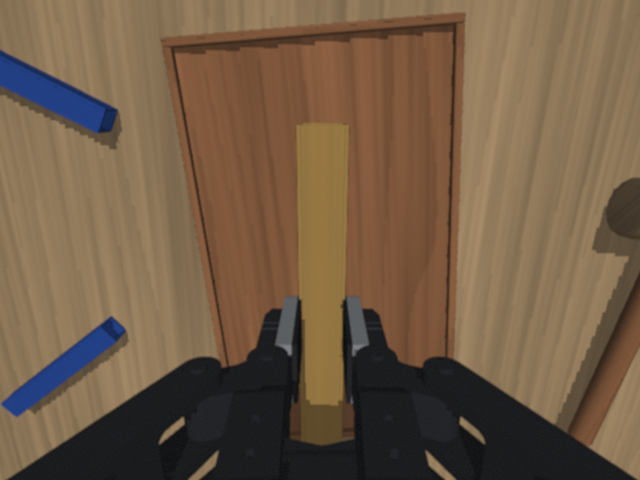

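>>> servo_tool(plan=[0,0.02,0,1,0,-0.08,-1,0,0,0,1,0,-0.08,-1,0,0,0,1,0,-0.08,-1,0,0,0,1,0,-0.08,-1,0,0,0,1,0,-0.08,-1,0,0,0,1,0,-0.08,-1,0,0,0,1,0,-0.08,-1,0,0,0,1,0,-0.08,-1,0,0,0,1,0,-0.08,-1,0,0,0,1,0,-0.08,-1])

```text
time: 36.83
ee_pos: [0.4958, 0.0591, 0.1542]
eef_rot: [-1.215, 1.194, -1.197]
ft_force: [0.9, -0.4, -1.4]
width: 0.0159
```

>>> servo_tool(plan=[0,0,0,1,0,-0.08,-1,0,0,0,1,0,-0.08,-1,0,0,0,1,0,-0.08,-1,0,0,0,1,0,-0.08,-1,0,0,0,1,0,-0.08,-1,0,0,0,1,0,-0.08,-1,0,0,0,1,0,-0.08,-1,0,0,0,1,0.4,0,-1,0,0,0,0.6,1,0,-1,0,0,0,0,1,0,-1])

```text
time: 37.67
ee_pos: [0.4869, -0.1605, 0.0952]
eef_rot: [-1.211, 1.193, -1.207]
ft_force: [1.0, -0.6, -3.3]
width: 0.0154
```

>>> servo_tool(plan=[0,0,0,0,1,0,-1,0,0,0,0,0.7,0,-1,0,0,0,0,0,0,-1,0,0,0,0,0,0,-1])

```text
time: 38.0
ee_pos: [0.4847, -0.1547, 0.0508]
eef_rot: [-1.217, 1.197, -1.196]
ft_force: [-0.1, -0.0, -0.1]
width: 0.0157
```

```bash
python3 -c "
from look import *
st(); togo(12,-72,36); snap('wrist','w23')"
```

```text
t 38.0 jig [[10.8, -75.8, 50.8]] w [0.4847, -0.1547, 0.0508] xaxis yaw -89.02 down [-0.     0.001 -1.   ] F [-0.1 -0.  -0.1] wid 0.0157 q7 0.4
units of 25mm [0.05 0.59 0.15] turn y units -0.01 tilt units [ 0.  0. -0.]
```

View pics/w23.png

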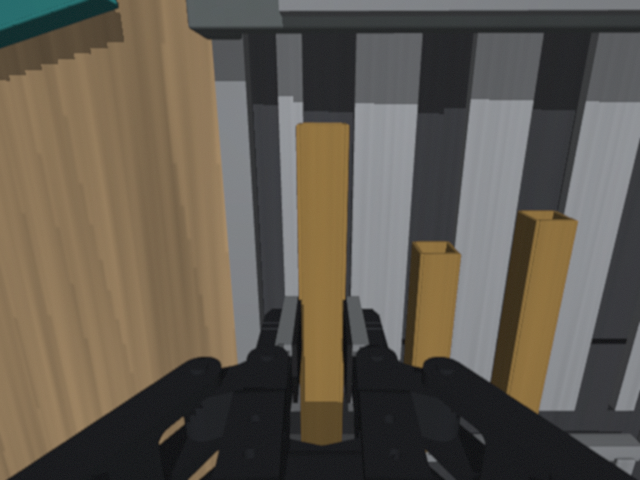

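>>> servo_tool(plan=[0,0,0,0,0.4,0.15,-1,0,0,0,0,0.2,0,-1,0,0,0,0,0,0,-1,0,0,0,0,0,0,-1])

```text
time: 38.38
ee_pos: [0.4895, -0.1547, 0.0365]
eef_rot: [-1.215, 1.196, -1.198]
ft_force: [0.3, -0.1, -0.6]
width: 0.0159
```

```bash
python3 -c "
from look import *
st(); togo(12,-72,26); snap('wrist','w24')"
```

```text
t 38.38 jig [[10.8, -71.1, 36.5]] w [0.4895, -0.1547, 0.0365] xaxis yaw -89.08 down [ 0.002  0.    -1.   ] F [ 0.3 -0.1 -0.6] wid 0.0159 q7 0.41
units of 25mm [ 0.05  0.42 -0.04] turn y units -0.02 tilt units [-0.02  0.   -0.  ]
```

View pics/w24.png

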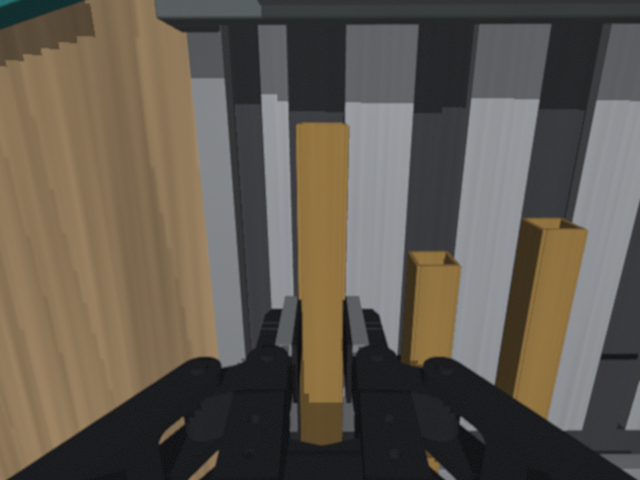

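>>> servo_tool(plan=[0,0,0,0,0.2,-0.04,-1,0,0,0,0,0.15,0,-1,0,0,0,0,0.07,0,-1,0,0,0,0,0,0,-1])

```text
time: 38.77
ee_pos: [0.4881, -0.1548, 0.0264]
eef_rot: [-1.215, 1.197, -1.198]
ft_force: [-1.5, 0.2, 5.5]
width: 0.0159
```

```bash
python3 -c "
from look import *
st(); togo(12,-72,26); snap('wrist','w25')"
```

```text
t 38.77 jig [[10.9, -72.4, 26.4]] w [0.4881, -0.1548, 0.0264] xaxis yaw -89.11 down [ 0.001  0.001 -1.   ] F [-1.5  0.2  5.5] wid 0.0159 q7 0.42
units of 25mm [0.04 0.01 0.02] turn y units -0.03 tilt units [-0.01 -0.   -0.01]
```

View pics/w25.png

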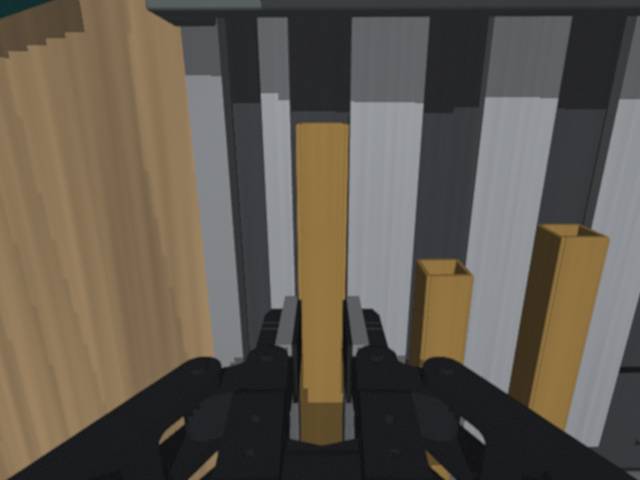

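Seated. Push along.

>>> servo_tool(plan=[0,0,0,0.2,-0.06,0,-1,0,0,0,0.2,0,0,-1,0,0,0,0.1,0,0,-1,0,0,0,0.08,0,0,-1,0,0,0,0.06,0,0,-1,0,0,0,0,0,0,-1])

```text
time: 39.32
ee_pos: [0.4883, -0.1697, 0.0271]
eef_rot: [-1.215, 1.197, -1.197]
ft_force: [-0.8, 2.6, -0.8]
width: 0.0159
```

```bash
python3 -c "
from look import *
st()"
```

```text
t 39.32 jig [[25.8, -72.5, 27.1]] w [0.4883, -0.1697, 0.0271] xaxis yaw -89.08 down [ 0.001  0.002 -1.   ] F [-0.8  2.6 -0.8] wid 0.0159 q7 0.45
```

>>> servo_tool(plan=[0,0,0,0.08,0,0,-1,0,0,0,0.08,0,0,-1,0,0,0,0,0,0,-1])

```text
time: 39.57
ee_pos: [0.4882, -0.1698, 0.0268]
eef_rot: [-1.214, 1.199, -1.19]
ft_force: [-1.3, 8.3, 0.8]
width: 0.0159
```

```bash
python3 -c "
from look import *
st()"
```

```text
t 39.57 jig [[25.9, -72.6, 26.8]] w [0.4882, -0.1698, 0.0268] xaxis yaw -88.94 down [-0.001  0.007 -1.   ] F [-1.3  8.3  0.8] wid 0.0159 q7 0.46
```

>>> servo_tool(plan=[0,0,0,-0.16,0,0,-1,0,0,0,0,0,0,-0.5,0,0,0,0,0,0,-0.25,0,0,0,0,0,0,-0.25,0,0,0,0,0,0,-0.25,0,0,0,0,-0.5,0,-0.25,0,0,0,0,-1,0,-0.5,0,0,0,-0.7,-0.5,0,-1,0,0,0,-1,0,0,-1,0,0,0,-1,0,0,-1])

```text
time: 40.4
ee_pos: [0.4891, -0.1045, 0.0799]
eef_rot: [-1.21, 1.195, -1.204]
ft_force: [-0.3, 0.7, -0.3]
width: -0.0
```

>>> servo_tool(plan=[0,0,0,-1,0,0,-1,0,0,0,-0.2,0,0,-1,0,0,0,0,0,0,-1])

```text
time: 40.65
ee_pos: [0.4875, -0.0712, 0.0782]
eef_rot: [-1.215, 1.192, -1.195]
ft_force: [0.2, 0.5, -0.1]
width: -0.0003
```

```bash
python3 -c "
from look import *
st(); togo(-72,-72,24.5);c=snap('wrist','w26'); np.save('w26.npy',c); snap('side','d26')
im=cv2.imread('pics/d26.png')[260:460,220:480]; cv2.imwrite('pics/d26c.png',cv2.resize(im,None,fx=3,fy=3,interpolation=2))"
```

```text
t 40.65 jig [[-72.6, -71.4, 78.2]] w [0.4875, -0.0712, 0.0782] xaxis yaw -88.85 down [ 0.003  0.001 -1.   ] F [ 0.2  0.5 -0.1] wid -0.0003 q7 0.2
units of 25mm [ 0.03  2.15 -0.03] turn y units 0.01 tilt units [-0.03  0.   -0.01]
```

View pics/w26.png

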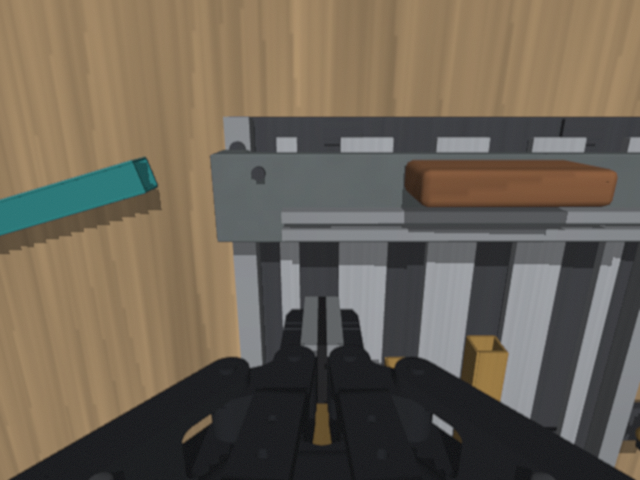

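View pics/d26c.png

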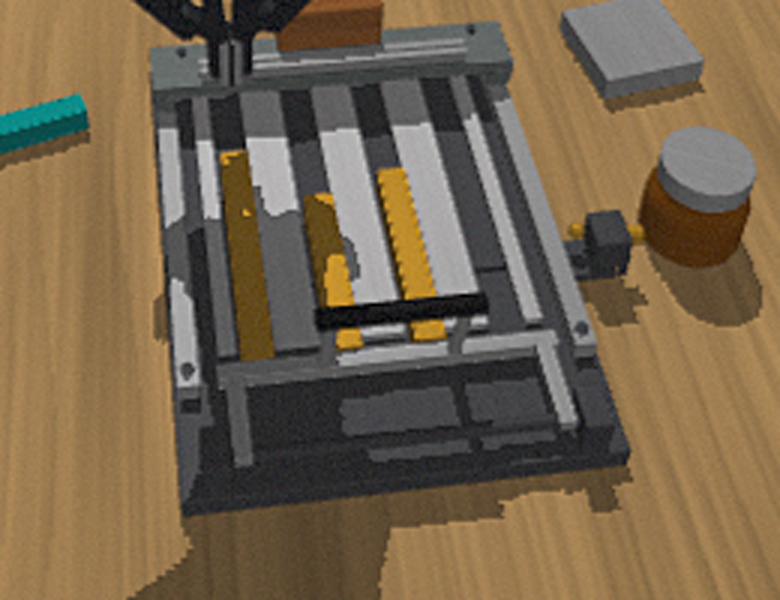

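All three sit in grooves. Lower behind the 150 tube and push its tail.

>>> servo_tool(plan=[0,0,0,0,1,0,-1,0,0,0,0,0.9,0,-1,0,0,0,0,0.15,0,-1,0,0,0,0,0,0,-1])

```text
time: 41.08
ee_pos: [0.4852, -0.0752, 0.0249]
eef_rot: [-1.217, 1.201, -1.2]
ft_force: [-0.1, 0.3, 0.6]
width: 0.0
```

```bash
python3 -c "
from look import *
st(); togo(-60.6,-72,25)"
```

```text
t 41.08 jig [[-68.7, -73.8, 24.9]] w [0.4852, -0.0752, 0.0249] xaxis yaw -89.27 down [-0.002 -0.001 -1.   ] F [-0.1  0.3  0.6] wid 0.0 q7 0.24
units of 25mm [ 0.32 -0.    0.07] turn y units -0.05 tilt units [0.02 0.   0.01]
```

>>> servo_tool(plan=[0,-0.05,0,0.12,0,0.05,-1,0,0,0,0.12,0,0,-1,0,0,0,0.1,0,0,-1,0,0,0,0.1,0,0,-1,0,0,0,0.1,0,0,-1,0,0,0,0,0,0,-1])

```text
time: 41.58
ee_pos: [0.4899, -0.0834, 0.0274]
eef_rot: [-1.214, 1.191, -1.19]
ft_force: [-0.8, 5.9, 5.5]
width: -0.0002
```

```bash
python3 -c "
from look import *
st()"
```

```text
t 41.58 jig [[-60.4, -69.3, 27.4]] w [0.4899, -0.0834, 0.0274] xaxis yaw -88.66 down [ 0.004  0.005 -1.   ] F [-0.8  5.9  5.5] wid -0.0002 q7 0.27
```

>>> servo_tool(plan=[0,0,0,-0.4,0,0,-1,0,0,0,0,-1,0,-1,0,0,0,0,-1,0,-1,0,0,0,0,-1,0.6,-1,0,0,0,-0.8,-0.6,0.8,-1,0,0,0,-1,0,0.8,-1,0,0,0,-1,0,0.5,-1,0,0,0,-0.7,0,0,-1,0,0,0,0,0,0,-1,0,0,0,0,0,0,-1])

```text
time: 42.42
ee_pos: [0.5536, 0.0132, 0.1163]
eef_rot: [-1.219, 1.189, -1.192]
ft_force: [-0.3, -0.9, 1.1]
width: 0.0
```

```bash
python3 -c "
from look import *
st(); togo(-155,0,65);c=snap('scene','s27'); snap('side','d27')
im=cv2.imread('pics/d27.png')[260:460,220:480]; cv2.imwrite('pics/d27c.png',cv2.resize(im,None,fx=3,fy=3,interpolation=2))
im=cv2.imread('pics/s27.png')[180:330,150:350]; cv2.imwrite('pics/s27c.png',cv2.resize(im,None,fx=4,fy=4,interpolation=2))"
```

```text
t 42.42 jig [[-155.8, -3.8, 116.3]] w [0.5536, 0.0132, 0.1163] xaxis yaw -88.58 down [ 0.002 -0.    -1.   ] F [-0.3 -0.9  1.1] wid 0.0 q7 0.02
units of 25mm [0.03 2.05 0.15] turn y units 0.05 tilt units [-0.02 -0.    0.  ]
```

View pics/d27c.png

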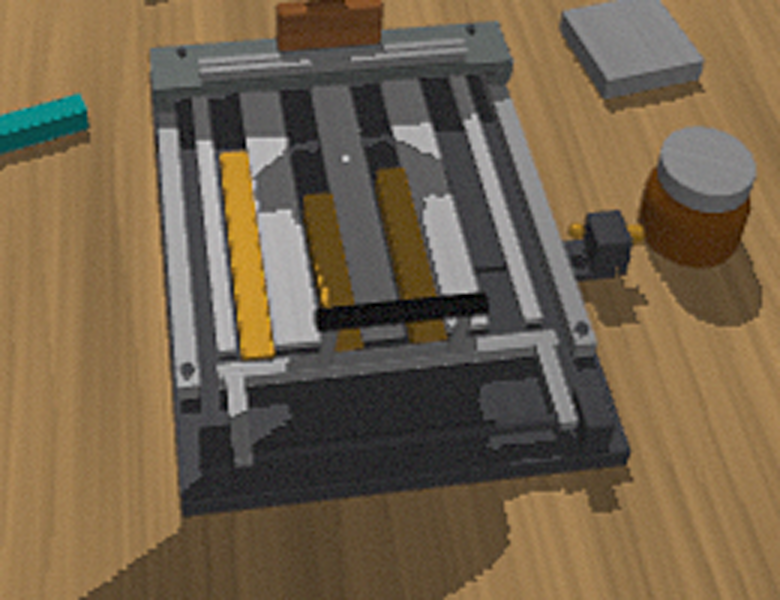

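View pics/s27c.png

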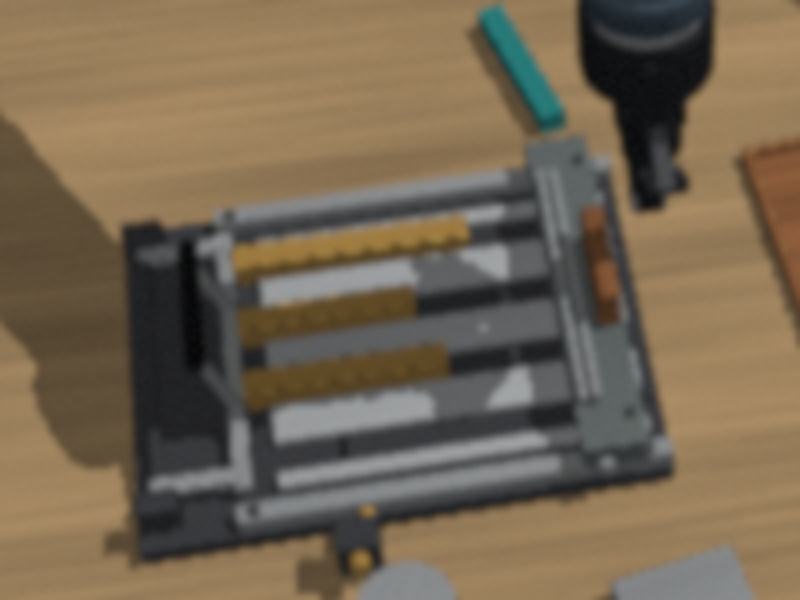

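>>> servo_tool(plan=[0,0.05,0,0,1,0.15,-1,0,0,0,0,1,0,-1,0,0,0,0,0,0,-1,0,0,0,0.3,0,0,-1,0,0,0,0.3,0,0,-1,0,0,0,0.4,0,0,-1,0,0,0,0.4,0,0,-1,0,0,0,0.4,0,0,-1,0,0,0,0.4,0,0,-1,0,0,0,0.4,0,0,-1])

```text
time: 43.35
ee_pos: [0.5594, -0.0543, 0.0673]
eef_rot: [-1.213, 1.195, -1.2]
ft_force: [-1.5, 1.6, 1.5]
width: 0.0002
```

```bash
python3 -c "
from look import *
st(); togo(-5,0,65)"
```

```text
t 43.35 jig [[-88.2, 0.8, 67.3]] w [0.5594, -0.0543, 0.0673] xaxis yaw -89.15 down [ 0.004  0.    -1.   ] F [-1.5  1.6  1.5] wid 0.0002 q7 0.17
units of 25mm [ 3.33  0.09 -0.02] turn y units -0.03 tilt units [-0.04 -0.   -0.  ]
```

>>> servo_tool(plan=[0,0,0,0.4,0,0,-1,0,0,0,0.4,0,0,-1,0,0,0,0.4,0,0,-1,0,0,0,0.4,0,0,-1,0,0,0,0.4,0,0,-1,0,0,0,0.4,0,0,-1,0,0,0,0.3,0,0,-1,0,0,0,0,0,0,-1])

```text
time: 44.02
ee_pos: [0.5591, -0.1238, 0.0663]
eef_rot: [-1.215, 1.198, -1.203]
ft_force: [-1.3, -0.8, -0.3]
width: -0.0002
```

```bash
python3 -c "
from look import *
st(); togo(6.3,0,65)"
```

```text
t 44.02 jig [[-18.7, -0.9, 66.3]] w [0.5591, -0.1238, 0.0663] xaxis yaw -89.3 down [ 0.002 -0.002 -1.   ] F [-1.3 -0.8 -0.3] wid -0.0002 q7 0.3
units of 25mm [1.   0.05 0.04] turn y units -0.05 tilt units [-0.01 -0.    0.02]
```

>>> servo_tool(plan=[0,0,0,0.2,0,0,-1,0,0,0,0.2,0,0,-1,0,0,0,0.2,0,0,-1,0,0,0,0.15,0,0,-1,0,0,0,0.1,0,0,-1,0,0,0,0.1,0,0,-1,0,0,0,0,0,0,-1])

```text
time: 44.6
ee_pos: [0.5592, -0.1364, 0.0659]
eef_rot: [-1.213, 1.201, -1.186]
ft_force: [-3.4, 10.7, 3.8]
width: 0.0
```

```bash
python3 -c "
from look import *
st(); togo(6.3,0,65)"
```

```text
t 44.6 jig [[-6.2, -1.0, 65.9]] w [0.5592, -0.1364, 0.0659] xaxis yaw -88.87 down [-0.002  0.01  -1.   ] F [-3.4 10.7  3.8] wid 0.0 q7 0.34
units of 25mm [0.5  0.03 0.04] turn y units 0.01 tilt units [ 0.02  0.   -0.08]
```

>>> servo_tool(plan=[0,0,0,0.12,0,0,-1,0,0,0,0.12,0,0,-1,0,0,0,0,0,0,-1])

```text
time: 44.85
ee_pos: [0.5591, -0.1367, 0.0659]
eef_rot: [-1.211, 1.204, -1.178]
ft_force: [-5.2, 17.7, 9.0]
width: 0.0001
```

```bash
python3 -c "
from look import *
st(); togo(6.3,0,65)"
```

```text
t 44.85 jig [[-5.8, -1.1, 65.9]] w [0.5591, -0.1367, 0.0659] xaxis yaw -88.69 down [-0.005  0.017 -1.   ] F [-5.2 17.7  9. ] wid 0.0001 q7 0.36
units of 25mm [0.48 0.03 0.04] turn y units 0.03 tilt units [ 0.04  0.   -0.14]
```

```bash
python3 -c "
from look import *
snap('scene','s28'); snap('side','d28'); snap('wrist','w28')
im=cv2.imread('pics/d28.png')[260:460,220:480]; cv2.imwrite('pics/d28c.png',cv2.resize(im,None,fx=3,fy=3,interpolation=2))
im=cv2.imread('pics/s28.png')[180:330,150:350]; cv2.imwrite('pics/s28c.png',cv2.resize(im,None,fx=4,fy=4,interpolation=2))"
```

```text
(no output)
```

View pics/d28c.png

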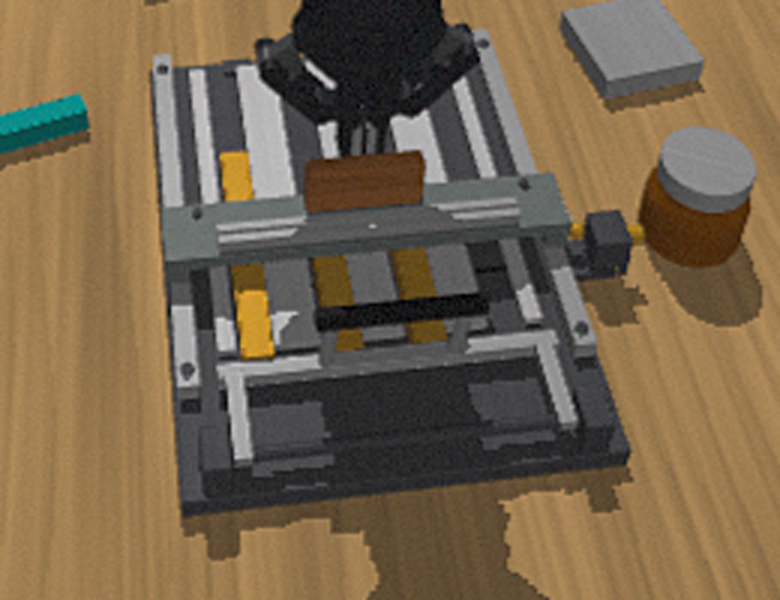

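View pics/s28c.png

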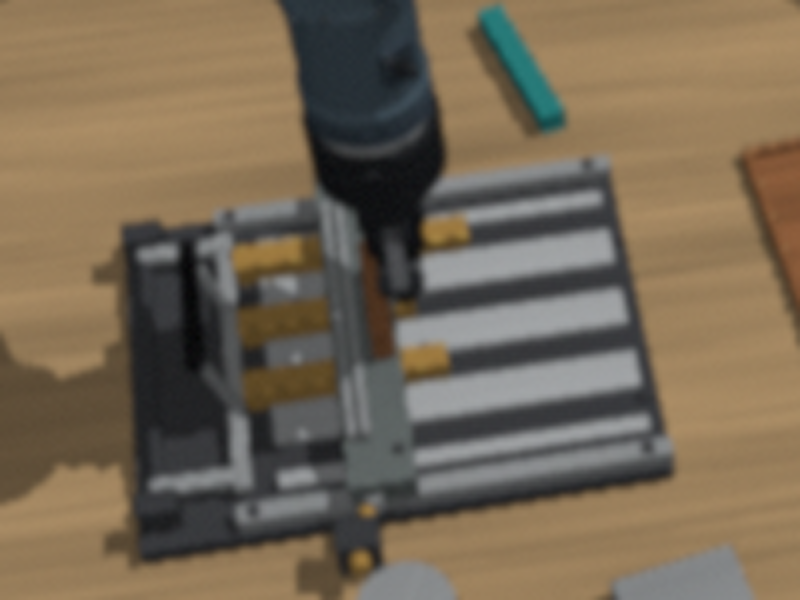

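View pics/w28.png

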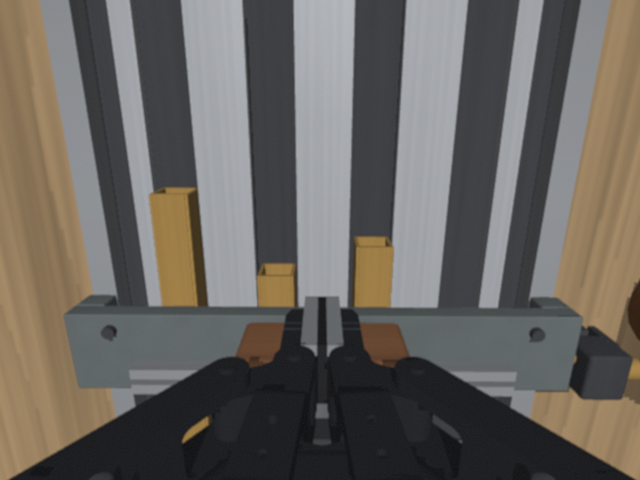

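>>> servo_tool(plan=[0,0,0,0.1,-0.1,0,-1,0,0,0,0.1,0,0,-1,0,0,0,0,0,0,-1])

```text
time: 45.25
ee_pos: [0.559, -0.1378, 0.0662]
eef_rot: [-1.211, 1.204, -1.172]
ft_force: [-0.4, 18.4, -1.3]
width: -0.0001
```

```bash
python3 -c "
from look import *
st(); togo(6.3,0,65)"
```

```text
t 45.25 jig [[-4.7, -1.2, 66.2]] w [0.559, -0.1378, 0.0662] xaxis yaw -88.51 down [-0.006  0.02  -1.   ] F [-0.4 18.4 -1.3] wid -0.0001 q7 0.36
units of 25mm [0.44 0.04 0.04] turn y units 0.06 tilt units [ 0.05  0.   -0.17]
```

>>> servo_tool(plan=[0,0,0,0.1,0,0,-1,0,0,0,0.1,0,0,-1,0,0,0,0,0,0,-1])

```text
time: 45.5
ee_pos: [0.5593, -0.149, 0.0665]
eef_rot: [-1.212, 1.202, -1.182]
ft_force: [0.2, 13.2, -2.8]
width: 0.0001
```

```bash
python3 -c "
from look import *
st(); togo(6.3,0,65)"
```

```text
t 45.5 jig [[6.5, -1.1, 66.5]] w [0.5593, -0.149, 0.0665] xaxis yaw -88.74 down [-0.003  0.013 -1.   ] F [ 0.2 13.2 -2.8] wid 0.0001 q7 0.37
units of 25mm [-0.01  0.06  0.04] turn y units 0.03 tilt units [ 0.03  0.   -0.11]
```

>>> servo_tool(plan=[0,0,0,-0.6,0,0,-1,0,0,0,-0.6,0,0,-1,0,0,0,0,-1,0,-1,0,0,0,0,-1,0,-1,0,0,0,0,0,0,-1])

```text
time: 45.92
ee_pos: [0.5636, -0.1313, 0.1236]
eef_rot: [-1.21, 1.188, -1.204]
ft_force: [1.6, -0.2, 1.2]
width: 0.0002
```

```bash
python3 -c "
from look import *
st(); togo(96,0,62)
snap('side','d29'); snap('wrist','w29')
im=cv2.imread('pics/d29.png')[260:460,220:480]; cv2.imwrite('pics/d29c.png',cv2.resize(im,None,fx=3,fy=3,interpolation=2))"
```

```text
t 45.92 jig [[-11.2, 3.6, 123.6]] w [0.5636, -0.1313, 0.1236] xaxis yaw -89.07 down [ 0.012 -0.002 -1.   ] F [ 1.6 -0.2  1.2] wid 0.0002 q7 0.29
units of 25mm [ 4.28  2.47 -0.16] turn y units -0.02 tilt units [-0.1  -0.    0.02]
```

View pics/d29c.png

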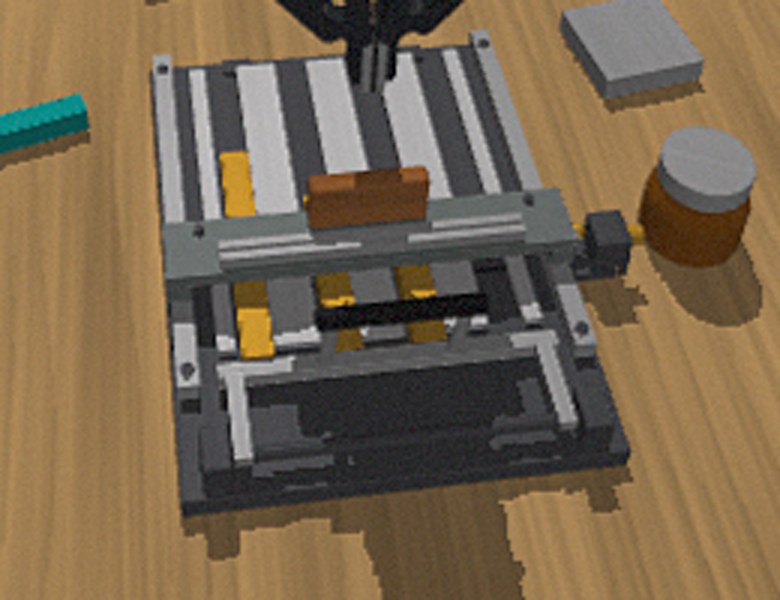

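View pics/w29.png

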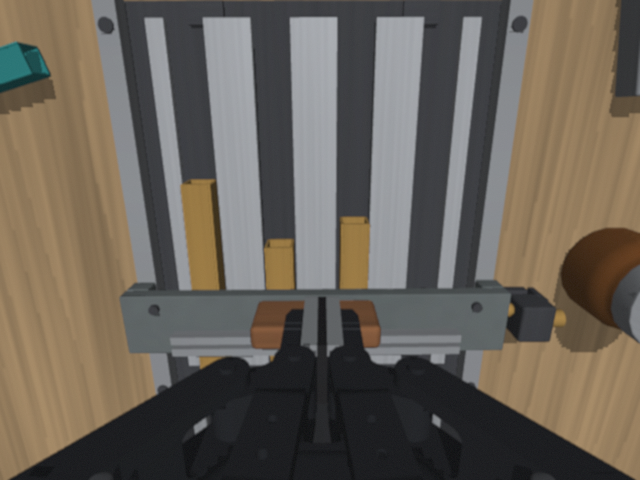

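Guide is home, tubes unchanged. Go over to between the guide and the finger bar.

>>> servo_tool(plan=[-0.08,0,0,0.9,0,-0.08,-1,0,0,0,0.9,0,0,-1,0,0,0,0.9,0,0,-1,0,0,0,0.9,0,0,-1,0,0,0,0.5,0,0,-1,0,0,0,0,0,0,-1,0,0,0,0,0,0,-1])

```text
time: 46.6
ee_pos: [0.5584, -0.2328, 0.1178]
eef_rot: [-1.222, 1.206, -1.194]
ft_force: [0.2, -0.3, -0.5]
width: -0.0001
```

```bash
python3 -c "
from look import *
st(); togo(92,0,60); snap('wrist','w30')
c=camera('wrist'); print(proj(c,jw(JP,[[92,-15,60],[92,15,60],[120,0,88],[114,0,94]])).round())"
```

```text
t 46.6 jig [[90.3, -3.6, 117.8]] w [0.5584, -0.2328, 0.1178] xaxis yaw -89.22 down [-0.009  0.001 -1.   ] F [ 0.2 -0.3 -0.5] wid -0.0001 q7 0.48
units of 25mm [0.07 2.31 0.16] turn y units -0.04 tilt units [ 0.08 -0.   -0.01]
[[300. 271.]
 [354. 271.]
 [327. 343.]
 [327. 340.]]
```

View pics/w30.png

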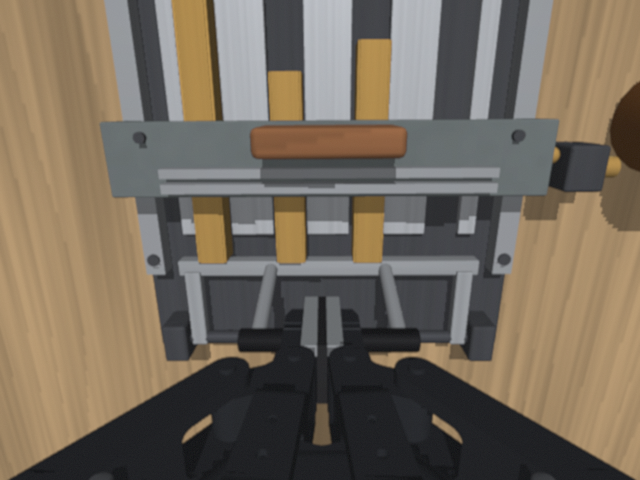

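>>> servo_tool(plan=[0.05,0,0,0.05,0.8,0.08,-1,0,0,0,0,0.8,0,-1,0,0,0,0,0.65,0,-1,0,0,0,0,0,0,-1])

```text
time: 47.03
ee_pos: [0.5586, -0.2296, 0.0587]
eef_rot: [-1.221, 1.203, -1.188]
ft_force: [0.4, 0.4, -0.4]
width: -0.0006
```

```bash
python3 -c "
from look import *
st(); togo(188,0,61)"
```

```text
t 47.03 jig [[87.1, -3.4, 58.7]] w [0.5586, -0.2296, 0.0587] xaxis yaw -88.9 down [-0.009  0.004 -1.   ] F [ 0.4  0.4 -0.4] wid -0.0006 q7 0.51
units of 25mm [ 4.04 -0.11  0.13] turn y units 0.0 tilt units [ 0.07  0.   -0.03]
```

Push finger bar to +x.

>>> servo_tool(plan=[0.04,0,0,0.3,-0.08,0.08,-1,0,0,0,0.4,0,0,-1,0,0,0,0.4,0,0,-1,0,0,0,0.4,0,0,-1,0,0,0,0.4,0,0,-1,0,0,0,0.4,0,0,-1,0,0,0,0.4,0,0,-1,0,0,0,0.4,0,0,-1,0,0,0,0,0,0,-1])

```text
time: 47.78
ee_pos: [0.5627, -0.3159, 0.0644]
eef_rot: [-1.215, 1.198, -1.204]
ft_force: [0.1, -0.6, 0.1]
width: 0.0002
```

```bash
python3 -c "
from look import *
st(); snap('side','d31')
im=cv2.imread('pics/d31.png')[260:460,220:480]; cv2.imwrite('pics/d31c.png',cv2.resize(im,None,fx=3,fy=3,interpolation=2))"
```

```text
t 47.78 jig [[173.4, -0.8, 64.4]] w [0.5627, -0.3159, 0.0644] xaxis yaw -89.35 down [ 0.003 -0.003 -1.   ] F [ 0.1 -0.6  0.1] wid 0.0002 q7 0.63
```

View pics/d31c.png

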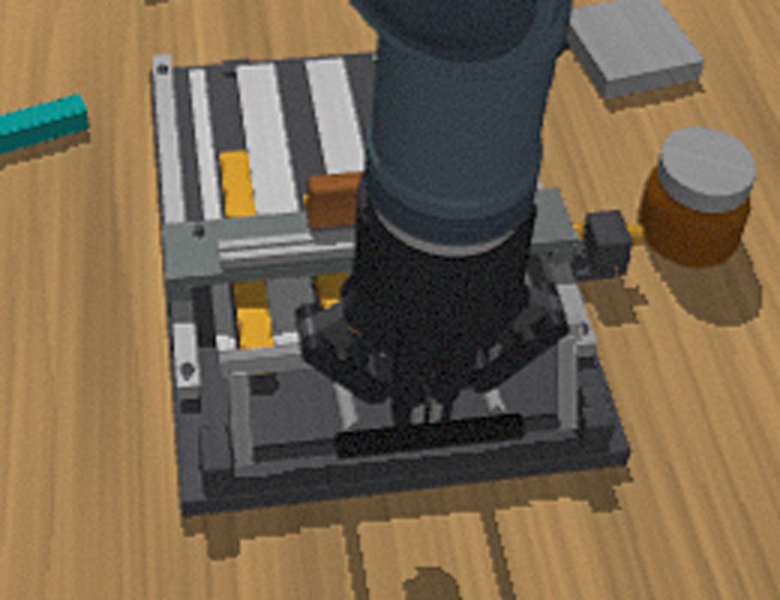

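>>> servo_tool(plan=[0,0,0,0.3,0,0,-1,0,0,0,0.3,0,0,-1,0,0,0,0,0,0,-1,0,0,0,0,0,0,-1])

```text
time: 48.17
ee_pos: [0.5644, -0.3274, 0.0647]
eef_rot: [-1.214, 1.195, -1.201]
ft_force: [-0.4, 0.8, 0.3]
width: 0.0002
```

```bash
python3 -c "
from look import *
st(); snap('side','d32'); snap('wrist','w32')
im=cv2.imread('pics/d32.png')[260:460,220:480]; cv2.imwrite('pics/d32c.png',cv2.resize(im,None,fx=3,fy=3,interpolation=2))"
```

```text
t 48.17 jig [[185.0, 0.7, 64.7]] w [0.5644, -0.3274, 0.0647] xaxis yaw -89.17 down [ 0.004 -0.001 -1.   ] F [-0.4  0.8  0.3] wid 0.0002 q7 0.65
```

View pics/d32c.png

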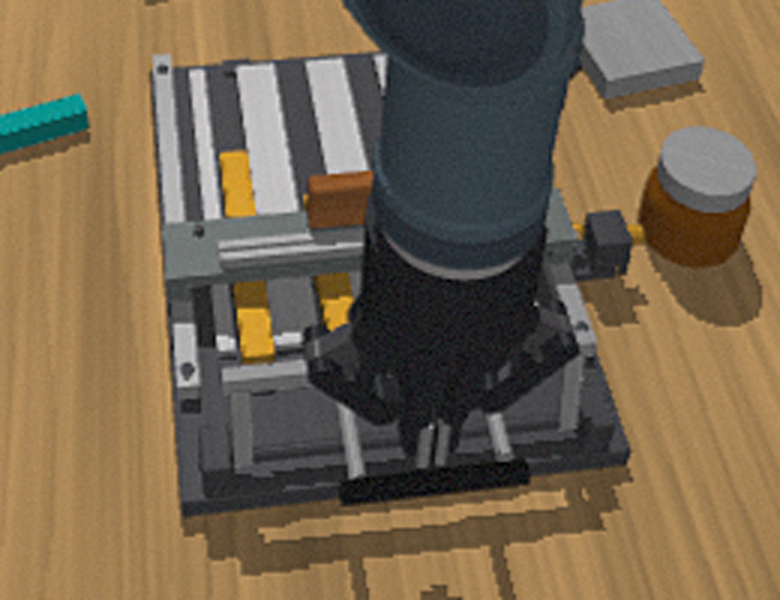

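View pics/w32.png

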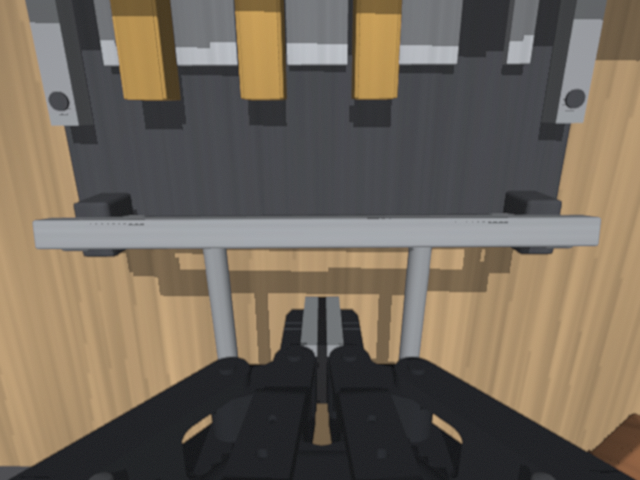

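>>> servo_tool(plan=[0,0,0,0,-0.6,0,-1,0,0,0,0,-1,0,-1,0,0,0,0,-1,0,-1,0,0,0,0,-1,0,-1,0,0,0,0,-1,0,-1,0,0,0,-1,-0.6,0,-1,0,0,0,-1,0,0,-1,0,0,0,0,0,0,-1,0,0,0,0,0,0,-1])

```text
time: 49.02
ee_pos: [0.5647, -0.2735, 0.1962]
eef_rot: [-1.214, 1.19, -1.196]
ft_force: [-0.5, 0.0, -0.3]
width: 0.0004
```

```bash
python3 -c "
from look import *
st(); c=snap('wrist','w33'); np.save('w33.npy',c); snap('side','d33'); snap('scene','s33')
im=cv2.imread('pics/d33.png')[260:460,220:480]; cv2.imwrite('pics/d33c.png',cv2.resize(im,None,fx=3,fy=3,interpolation=2))"
```

```text
t 49.02 jig [[131.1, 1.9, 196.2]] w [0.5647, -0.2735, 0.1962] xaxis yaw -88.83 down [ 0.006  0.001 -1.   ] F [-0.5  0.  -0.3] wid 0.0004 q7 0.53
```

View pics/w33.png

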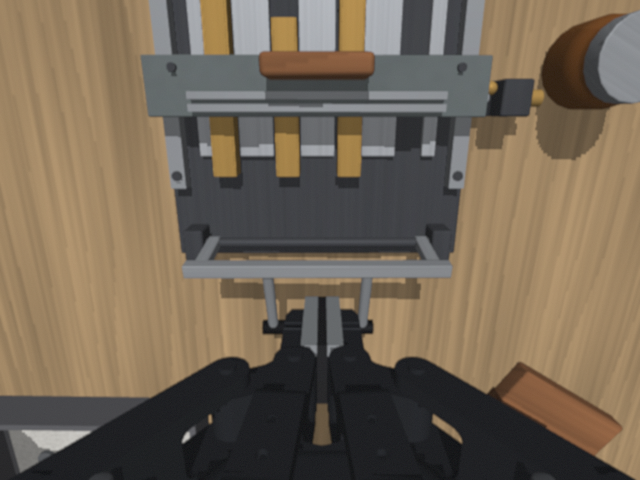

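View pics/d33c.png

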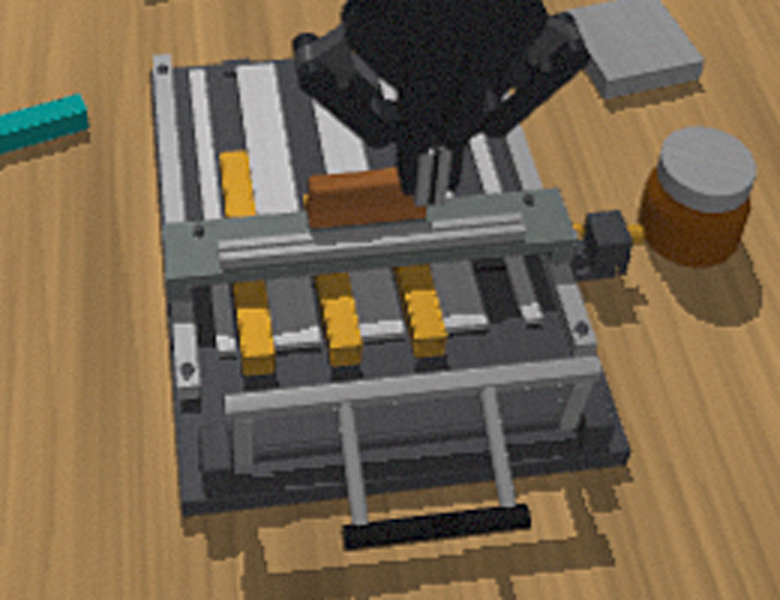

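View pics/s33.png

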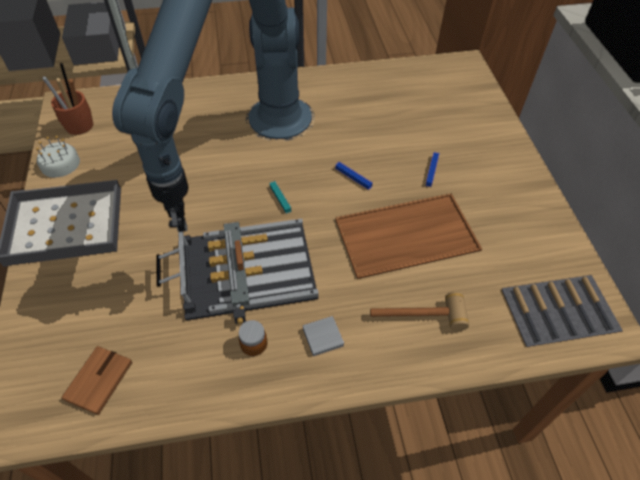

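```bash
python3 -c "
from look import *
c=np.load('w33.npy',allow_pickle=True).item()
print('tube ends z33',wj(JP,ray(c,[(225,177),(288,177),(349,177)],.033)).round(1).tolist())
print('grip top front/back',wj(JP,ray(c,[(317,52),(317,66)],.083)).round(1).tolist())
c=camera('wrist')
print(proj(c,jw(JP,[[100,-72,33],[100,-24,33],[100,24,33],[158,0,78],[219,0,55],[55,0,45],[17,0,83],[31,0,83]])).round())"
```

```text
tube ends z33 [[100.1, -71.6, 33.0], [100.1, -22.8, 33.0], [100.0, 24.6, 33.0]]
grip top front/back [[18.1, 0.2, 83.0], [25.7, 0.2, 83.0]]
[[226. 172.]
 [289. 172.]
 [351. 172.]
 [320. 264.]
 [321. 323.]
 [320. 110.]
 [319.  42.]
 [319.  68.]]
```

```bash
python3 -c "
from look import *
st(); finish_job()"
```

```text
t 49.22 jig [[135.2, -0.1, 194.6]] w [0.5627, -0.2777, 0.1946] xaxis yaw -89.21 down [ 0.003 -0.001 -1.   ] F [ 0.   0.7 -0. ] wid 0.0003 q7 0.53
the job is handed in; nothing more can be done
```

The jig is set up and the job is handed in, at about 49 s of robot time. Every step was done in the order you asked.

- **Guide and stop:** I pushed the saw guide back to its parked end until it met a hard stop, then flipped the stop down across the grooves.
- **Tubes:** Three brass tubes were in the tray, measuring 110, 125 and 150 mm; the 140 mm one was absent. They lie in the grooves at y = -24, +24 and -72 mm. Each was pushed against the stop and checked with a second push on its tail, which met firm contact.
- **Guide home:** I pushed the guide past the plunger until it snapped home. The plunger took about 18 N at the wrist, more than the stated 8 N, before it gave way. The final grip position matched fully home.
- **Stop up:** I flipped the stop back up last, and it is resting in its fully raised position.

My last checks showed all three tube ends within about 0.1 mm of the stop line at jig x = 100 mm. A second projection a moment later was off by 5 pixel rows, which I put down to the arm still settling. In the final pictures the tray is empty, the look-alikes, mallet, block and jar look unmoved, and the arm is clear of everything. I saw no tube knocked aside and no slackening of the grip.

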